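# Dry-fit a crawler truck model in its foam cradle

### The job

Dry-fit the model crawler truck: press the tracked chassis fully home into the cutout of the foam cradle, then lay the deck plate flat on it with its window over the chassis's raised boss, then stand the open tub squarely on the deck's long outline, and last the cab squarely on the short outline. Any part may go either way round; finish with every part lying flat and let go, and leave the palette, glue bottle and jar where they are.

Things in the scene. Friction and masses are not known exactly. Their poses are not given: they have to be found in the camera images.
- foam: dark grey foam cradle, fixed, 180 (x) x 116 (y) x 30 mm high, with a rectangular cutout 128 (x) x 72 (y) mm in its middle, 14 mm deep (floor 16 mm above the underside, lighter grey; mouth bevelled 3 mm): 4 mm play on each side of the chassis. Origin: centre of its underside; x along its length, z up. Lies left or right of the loose parts.
- chassis: loose model chassis on two dark brown tracks, 120 (x) x 64 (y) mm, track tops 36 mm high; a grey boss 36 (x) x 24 (y) mm rises in the middle from there to 48 mm. Vertical outer track sides to grip. Starts upright; same both ways round. Origin: centre of its underside; x along its length, z up. About 160 g.
- deck: loose grey plate 124 (x) x 62 (y) x 14 mm thick, window 44 (x) x 32 (y) mm through its middle: 4 mm play round the boss; then its underside lies on the track tops. Black outlines on top, at y = 0: short (42 x 46 mm) centred at x = +39 mm for the cab, long (62 x 56) at x = -26 mm for the tub. Starts right side up. Origin: centre of its underside; x to the cab end, z up. About 90 g.
- tub: loose open-topped grey cargo tub, 60 (x) x 54 (y) x 28 mm high, walls and floor 4 mm, dark ribs on the two long sides. Starts upright. Same both ways round. Origin: centre of its underside; x along its 60 mm length, z up. About 60 g.
- cab: loose solid grey driver's cab, 40 (x) x 44 (y) x 45 mm high, dark windows on all four sides and a dark roof hatch. Starts upright. Same both ways round. Origin: centre of its underside; x along its 40 mm length, z up. About 70 g.
- palette: bystander: round white ceramic mixing palette, 150 mm across, 14 mm high, on the other side of the loose parts from the foam. Origin: centre of its underside.
- glue: bystander: white glue bottle with orange cap, 44 mm across, 84 mm high, beyond the loose parts. Origin: centre of its underside.
- jar: bystander: small glass jar with black cap, 38 mm across, 45 mm high, beyond the loose parts. Origin: centre of its underside.
There are look-alikes about, which are no part of the job. What is shaped like the chassis but blue or red is not meant.

How it is judged (in metres and radians):
On the way, in this order (a step that is already met when the one before it is completed fails the run):
1. the chassis is fully home in the foam cutout and released (x of chassis in the frame of foam between -0.008 and 0.008 m and y of chassis in the frame of foam between -0.008 and 0.008 m and z of chassis in the frame of foam between 0.013 and 0.019 m and angle between the x axis of chassis and the x axis of foam, either way round below 0.15 rad and linear speed of chassis below 0.02 m/s and contact force between the fingers and chassis below 0.3 N), for 0.2 s.
2. the deck is down flat over the chassis boss and released (x of deck in the frame of chassis between -0.008 and 0.008 m and y of deck in the frame of chassis between -0.008 and 0.008 m and z of deck in the frame of chassis between 0.033 and 0.039 m and angle between the x axis of deck and the x axis of chassis, either way round below 0.25 rad and linear speed of deck below 0.02 m/s and contact force between the fingers and deck below 0.3 N), for 0.2 s.
3. the tub sits on the long outline of the deck and is released (x of tub in the frame of deck between -0.034 and -0.018 m and y of tub in the frame of deck between -0.008 and 0.008 m and z of tub in the frame of deck between 0.011 and 0.017 m and angle between the x axis of tub and the x axis of deck, either way round below 0.25 rad and linear speed of tub below 0.02 m/s and contact force between the fingers and tub below 0.3 N), for 0.2 s.
4. the cab sits on the short outline of the deck and is released (x of cab in the frame of deck between 0.031 and 0.047 m and y of cab in the frame of deck between -0.008 and 0.008 m and z of cab in the frame of deck between 0.011 and 0.017 m and angle between the x axis of cab and the x axis of deck, either way round below 0.25 rad and linear speed of cab below 0.02 m/s and contact force between the fingers and cab below 0.3 N), for 0.2 s.
At the end, for the whole second after the job is handed in: Chassis in the cutout, deck on the chassis, tub and cab on their deck outlines, all released and at rest: each within 8 mm of its place along each axis and 3 mm in height, square within 0.25 rad (chassis 0.15 rad) (all of step 1 and all of step 2 and all of step 3 and all of step 4); the robot touches nothing.
It fails at once if the palette is moved more than 25 mm (distance of palette from where it was at the start of the episode above 0.025 m).
It fails at once if the glue is moved more than 25 mm (distance of glue from where it was at the start of the episode above 0.025 m).
It fails at once if the jar is moved more than 25 mm (distance of jar from where it was at the start of the episode above 0.025 m).
It also fails if it takes over 109 s, if anything falls off the work surface, if the arm or the gripper's body presses on something with over 40 N, if the wrist force passes 120 N, or if a joint passes its speed limit or range.

### The arm

A 6-joint arm with a two-finger parallel gripper is mounted at the origin on the work surface. World frame = base frame: x ahead of the robot, y to its left, z up, the work surface at z = 0. Lengths are in m, angles in degrees, forces in N, time in s.
With the tool pointing down it reaches from about 0.3 to 0.75 m from the base axis. Payload 8.5 kg.
Tool frame: the origin (TCP) lies on the centre line of the jaws, within the pads' length; the fingertips stand env.tcp_to_tips ahead of it and the grasp point (between the pads) lies 8 mm behind it (env.tcp_to_tips is the distance from the TCP to the fingertips, in m); z points along the fingers, y is the direction in which the jaws open and shut (so a half turn about z gives the same grasp; the last joint's range is limited). The gripper opens to 85 mm and grips with 20 to 120 N. Pads are 22 mm wide; open, the fingers measure 114 mm over their backs; the gripper's body (76 mm by 85 mm) begins 54 mm behind the grasp point. The pads swing forward as they close: fully open they stand 13 mm farther back than shut.
Start: joints at [58.94, 21.807, 74.336, -0, 83.858, -12.336], TCP at [0.177, 0.521, 0.203] pointing down, gripper open.
Joint ranges: [-178.18, 178.18], [-50.72, 133.34], [12.68, 142.11], [-81.47, 261.47], [9.98, 163.14], [-165.26, 165.26]. Speed limits (degrees/s): [136.94, 136.94, 180, 180, 180, 180].

### API

Orientations are given as a 3x3 rotation matrix whose columns are the frame's x, y, z axes.
In Python, from rig import env gives the robot as it stands. The module is installed in compiled form; this text tells all that it offers.
- The arm moves only by the tool carry_out, never from a script. Its argument "rows" is a list of rows, each an object of numbers: "tx", "ty", "tz": the shift along the tool's x, y, z in cm; "yaw": the turn about the tool's z in rad. In form: [{"tx": .., "ty": .., "tz": .., "yaw": ..}, ...]. A call has 1 to 12 rows; each row shifts and turns the pose as measured when the row begins, along the tool's axes as they then stand; what a row does not reach is not made up. A row lasts 1/10 s, in which the tool goes at most 50 mm and 8.59 degrees, less where a joint would pass 70% of its speed; a pose out of reach is approached as far as the arm can. A call is refused whole if a number of a shift passes 5 or a number of a turn 0.15, either way. A call with a gripper value outside its range is refused whole. "jaw" is the closure, from -1 (fully open) to 1 (shut), set as the call begins (left out, the last holds). The fingers move at their own pace and stop on an object; "squeeze" is the grip in N (left out, the last holds). Time passes only in rows, so rows that do not move let the fingers close. It gives the time, the measured TCP pose, the force and the opening at its end, in the units of the state.
- env.observe(): the state, without advancing time (a new reading comes with each control period).
- env.get_image(name): name is "side" or "top"; returns the picture (384x512x3 uint8, red, green, blue); there is no depth.
- env.camera_params(name): a dict with "vertical_fov" (degrees; the focal length in pixels is half the picture's height over the tangent of half this angle, whatever the lens; pixels are square), "cx", "cy" (the principal point, pixels), "k1" (the pictures are not rectified: a ray, as slopes to the right and down, at radius r is drawn at 1 + k1 r^2 times it, then the intrinsics apply), "view" (4x4, takes a point from world to camera coordinates). Camera axes: x right, y up, looking along -z (the intrinsics and any distortion apply to the point x, -y, -z); pixel columns grow to the right and rows downward; lengths in m; the calibration is good to about 2 mm. A picture is of the moment at which its call begins. camera_params takes no time and is no camera call.
- env.close_job(): hands the job in, once; it reports no verdict.
The state is a dict: "time_s": time; "q": joint angles; "qvel": joint speeds; "joint_efforts": joint torques, N m; "position": TCP position; "tool_rot": TCP orientation; "ft_force": force on the tool from outside, world axes, zero at the start; "wrist_torque": the same for the moment, N m; "grip_width": finger opening in m.
Only numpy, scipy, OpenCV 4.12 (cv2) and the standard library are available. Lean on these libraries where they do the work, as an engineer would, in place of code of your own. Each camera call takes 0.05 s, during which the arm holds its last target. There are 200 camera calls.

## Working session

There is one attempt and no reset: what is moved stays moved. The work goes in short steps, Python scripts to look and compute and a tool call to move; the robot and the scene stay as the last step left them, time stands still between calls to the robot, and variables do not carry over. Pictures are saved under pics/ and viewed, about 12 in all and at most 16, crops included, and the job is handed in when it is done.

Besides the shell and the picture viewer there is one more tool, called as a command line: name --argument value ..., lists and objects as JSON in quotes. carry_out: Moves the arm, as the interface text tells. Its arguments: {"type":"object","properties":{"rows":{"type":"array","items":{"type":"object","properties":{"tx":{"type":"number"},"ty":{"type":"number"},"tz":{"type":"number"},"yaw":{"type":"number"}}}},"jaw":{"type":"number"},"squeeze":{"type":"number"}},"required":["rows"]}

```bash
mkdir -p pics; cat > h.py <<'E'
import numpy as np, cv2
from rig import env
def cam(n):
    p=env.camera_params(n); f=192/np.tan(np.radians(p['vertical_fov'])/2)
    return f,p['cx'],p['cy'],p['k1'],np.array(p['view'])
def px2w(n,u,v,z):
    f,cx,cy,k1,V=cam(n); a=np.array([(u-cx)/f,(v-cy)/f]); s=a.copy()
    for _ in range(30): s=a/(1+k1*(s@s))
    R=V[:3,:3]; o=-R.T@V[:3,3]; d=R.T@np.array([s[0],-s[1],-1]); t=(z-o[2])/d[2]
    return o+t*d
def w2px(n,P):
    f,cx,cy,k1,V=cam(n); c=V[:3,:3]@np.array(P)+V[:3,3]; s=np.array([c[0],-c[1]])/-c[2]
    s=s*(1+k1*(s@s)); return np.array([cx,cy])+f*s
def snap(n,name,crop=None,sc=1):
    im=env.get_image(n)[:,:,::-1].copy(); cv2.imwrite(f'pics/raw_{name}.png',im)
    if crop: x0,y0,x1,y1=crop; im=im[y0:y1,x0:x1]
    cv2.imwrite(f'pics/{name}.png',cv2.resize(im,None,fx=sc,fy=sc,interpolation=cv2.INTER_CUBIC))
E
python3 - <<'E'
from h import *
print(env.tcp_to_tips); o=env.observe(); print(o['position'],o['tool_rot'],o['grip_width'])
for n in('top','side'):
    snap(n,n+'0',sc=1.5); f,cx,cy,k,V=cam(n); print(n,f,cx,cy,k,-V[:3,:3].T@V[:3,3],V[:3,:3])
E
```

```text
0.011
[0.17638862 0.52060051 0.20279589] [[-9.47081878e-01  3.20991259e-01 -7.27379387e-04]
 [ 3.20991961e-01  9.47081061e-01 -1.27494452e-03]
 [ 2.79641194e-04 -1.44095979e-03 -9.99998923e-01]] 0.0852653881108746
top 349.1906911636313 249.109159510266 185.02574537031833 -0.09592685816309596 [0.42453941 0.00621789 0.9198221 ] [[-2.39158069e-02 -9.99705787e-01 -4.04633795e-03]
 [ 9.88896290e-01 -2.42506424e-02  1.46615256e-01]
 [-1.46670246e-01 -4.94986433e-04  9.89185318e-01]]
side 358.5755895959593 256.5363629289718 190.5442829745288 -0.08514949392492024 [ 0.24325802 -0.57147003  0.41117601] [[ 0.88198653 -0.47119947 -0.00841581]
 [ 0.24460464  0.44243869  0.86279579]
 [-0.40282544 -0.76303281  0.50548254]]
```

View pics/top0.png

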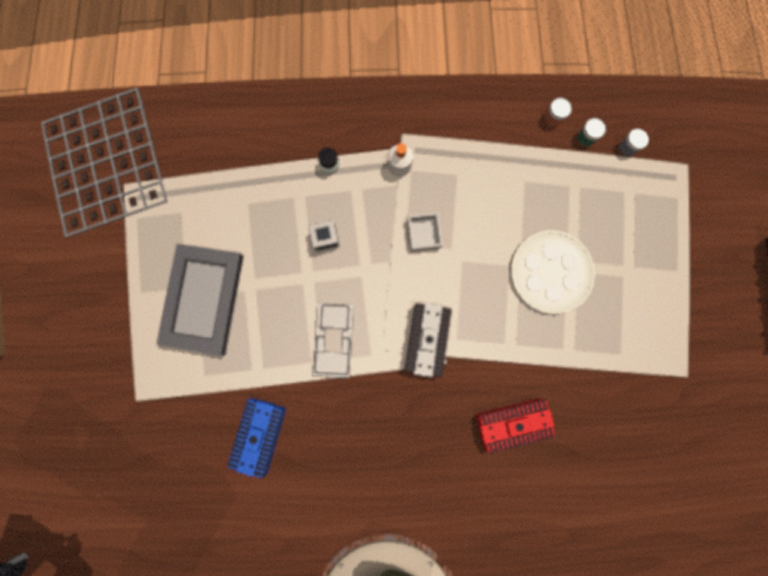

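View pics/side0.png

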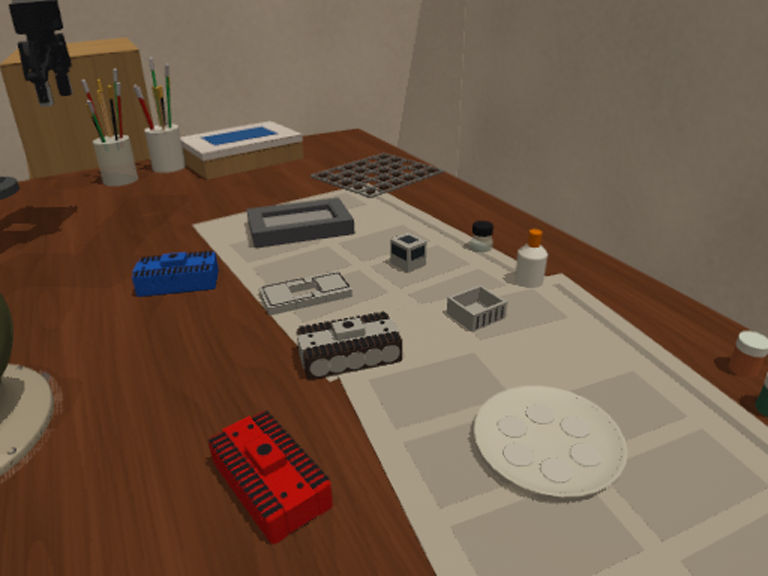

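The top view (1.5x) shows the foam at about (200,300), the deck at (333,340), the chassis at (430,340), the cab at (323,236) and the tub at (424,233). The palette is at (552,272), and the blue and red look-alikes are nearer the base. Next I'll enlarge the working area.

```bash
python3 - <<'E'
from h import *
im=cv2.imread('pics/raw_top0.png')[130:260,100:310]
im=cv2.resize(im,None,fx=3.8,fy=3.8,interpolation=cv2.INTER_CUBIC); print(im.shape)
cv2.imwrite('pics/c1.png',im)
E
```

```text
(494, 798, 3)
```

View pics/c1.png

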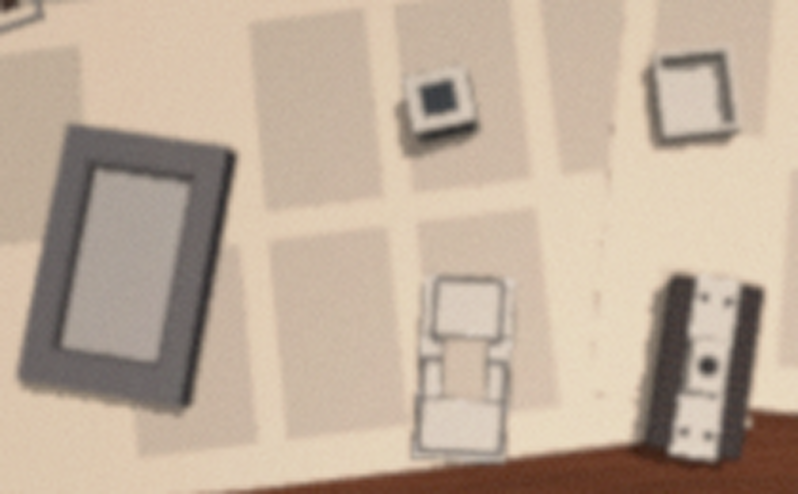

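The crop (3.8x, offset 100,130) has all four parts and the foam clear of each other. I'll turn the corners I read into poses and check the sizes.

```bash
cat > m.py <<'E'
from h import *
def fit(name,pts,z,sc,off,n='top'):
    # pts ordered around; prints centre, long axis dir angle, sides
    P=np.array([px2w(n,(u+.5)/sc-.5+off[0],(v+.5)/sc-.5+off[1],z)[:2] for u,v in pts])
    s=[np.linalg.norm(P[(i+1)%4]-P[i])*1e3 for i in range(4)]
    e1=(P[2]-P[1])+(P[3]-P[0]); e0=(P[1]-P[0])+(P[2]-P[3])
    print(name,'c',P.mean(0).round(4),'sides',np.round(s),'ang(1->2)',np.degrees(np.arctan2(e1[1],e1[0])).round(1),'ang(0->1)',np.degrees(np.arctan2(e0[1],e0[0])).round(1))
E
python3 - <<'E'
from m import *
o=(100,130)
f=lambda n,p,z:fit(n,p,z,3.8,o)
f('foamtop',[(72,126),(225,149),(182,405),(22,381)],.03)
f('floor',[(95,168),(191,179),(157,361),(62,348)],.016)
f('deck',[(427,276),(515,280),(505,458),(413,456)],.014)
f('deckwin',[(443,340),(489,342),(487,397),(440,397)],.014)
f('chassis',[(680,276),(763,288),(741,460),(662,450)],.036)
print(px2w('top',708/3.8+100,365/3.8+130,.048))
f('tub',[(650,58),(728,50),(737,131),(660,144)],.028)
f('cab',[(407,78),(464,68),(474,122),(415,133)],.045)
for n,u,v,z in [('glue',401,150,.084),('jar',328,155,.045)]: print(n,px2w('top',u/1.5,v/1.5,z))
E
```

```text
foamtop c [0.5272 0.3101] sides [110. 176. 113. 178.] ang(1->2) 170.7 ang(0->1) -99.6
floor c [0.5291 0.3138] sides [ 69. 128.  68. 127.] ang(1->2) 170.6 ang(0->1) -98.2
deck c [0.4532 0.0793] sides [ 61. 121.  62. 122.] ang(1->2) 175.3 ang(0->1) -93.2
deckwin c [0.4517 0.0794] sides [31. 37. 32. 39.] ang(1->2) 176.6 ang(0->1) -92.5
chassis c [ 0.4478 -0.086 ] sides [ 56. 115.  52. 116.] ang(1->2) 171.2 ang(0->1) -99.2
[ 0.4484775  -0.08333585  0.048     ]
tub c [ 0.6347 -0.0819] sides [55. 58. 54. 61.] ang(1->2) -175.9 ang(0->1) -83.5
cab c [0.6318 0.0914] sides [39. 38. 40. 39.] ang(1->2) -171.3 ang(0->1) -81.0
glue [ 0.76436497 -0.0445689   0.084     ]
jar [0.77428338 0.08181984 0.045     ]
```

```bash
cat > d.py <<'E'
from h import *
import sys
def delta(x,y,z,ya):
    o=env.observe(); R=np.array(o['tool_rot']); p=np.array(o['position'])
    cur=np.degrees(np.arctan2(R[1,1],R[0,1])); dy=(ya-cur+90)%180-90
    yaw=-np.radians(dy); a=np.radians(cur+dy); Y=np.array([np.cos(a),np.sin(a),0]); Z=np.array([0,0,-1]); X=np.cross(Y,Z)
    d=(np.array([x,y,z])-p)*100
    print('t',round(o['time_s'],2),'p',p.round(4),'yang',cur.round(1),'tz',R[:,2].round(3),'w',round(o['grip_width'],4),'F',np.round(o['ft_force'],1))
    print('yaw',yaw.round(3),'then cm tx %.2f ty %.2f tz %.2f'%(d@X,d@Y,d@Z),'; fixed-axes before yaw:',(R.T@d).round(2))
if __name__=='__main__': delta(*map(float,sys.argv[1:5]))
E
python3 d.py .448 -.0845 .10 81
python3 - <<'E'
from h import *
for dz in(-.011,0,.002,.013): print(dz,w2px('side',[.1764,.5206,.2028+dz])*1.5)
E
```

```text
t 0.1 p [0.1764 0.5206 0.2029] yang 71.3 tz [-0.001 -0.001 -1.   ] w 0.0854 F [ 0.3 -0.6 -0.7]
yaw -0.17 then cm tx -36.29 ty -55.52 tz 10.29 ; fixed-axes before yaw: [-45.15 -48.58  10.34]
-0.011 [ 63.26543232 129.71985232]
0 [ 61.60954449 123.57694768]
0.002 [ 61.30781434 122.4540309 ]
0.013 [ 59.64481301 116.24480563]
```

carry_out --rows '[{"yaw": -0.09},{"yaw": -0.08},{"tx": -2.6,"ty": -4.0},{"tx": -2.6,"ty": -4.0},{"tx": -2.6,"ty": -4.0},{"tx": -2.6,"ty": -4.0},{"tx": -2.6,"ty": -4.0},{"tx": -2.6,"ty": -4.0},{"tx": -2.6,"ty": -4.0},{"tx": -2.6,"ty": -4.0},{"tx": -2.6,"ty": -4.0},{"tx": -2.6,"ty": -4.0}]' --jaw -1 --squeeze 40

```text
validation failed for argument at $.ro...
```

```bash
python3 d.py .448 -.0845 .10 81
```

```text
t 0.1 p [0.1764 0.5206 0.2029] yang 71.3 tz [-0.001 -0.001 -1.   ] w 0.0854 F [ 0.3 -0.6 -0.7]
yaw -0.17 then cm tx -36.29 ty -55.52 tz 10.29 ; fixed-axes before yaw: [-45.15 -48.58  10.34]
```

carry_out --rows '[{"tx": 0,"ty": 0,"tz": 0,"yaw": -0.09},{"tx": 0,"ty": 0,"tz": 0,"yaw": -0.08},{"tx": -2.6,"ty": -4.0,"tz": 0,"yaw": 0},{"tx": -2.6,"ty": -4.0,"tz": 0,"yaw": 0},{"tx": -2.6,"ty": -4.0,"tz": 0,"yaw": 0},{"tx": -2.6,"ty": -4.0,"tz": 0,"yaw": 0},{"tx": -2.6,"ty": -4.0,"tz": 0,"yaw": 0},{"tx": -2.6,"ty": -4.0,"tz": 0,"yaw": 0},{"tx": -2.6,"ty": -4.0,"tz": 0,"yaw": 0},{"tx": -2.6,"ty": -4.0,"tz": 0,"yaw": 0},{"tx": -2.6,"ty": -4.0,"tz": 0,"yaw": 0},{"tx": -2.6,"ty": -4.0,"tz": 0,"yaw": 0}]' --jaw -1 --squeeze 40

```text
time_s: 1.3
position: [0.377, 0.074, 0.2004]
tool_rot: [[-0.99, 0.138, -0.004], [0.138, 0.99, -0.004], [0.003, -0.005, -1.0]]
ft_force: [1.6, 0.3, -0.2]
grip_width: 0.0853
```

```bash
python3 d.py .448 -.0845 .10 81
```

```text
t 1.3 p [0.377  0.074  0.2004] yang 82.0 tz [-0.004 -0.004 -1.   ] w 0.0853 F [ 1.6  0.3 -0.2]
yaw 0.018 then cm tx -9.49 ty -14.54 tz 10.04 ; fixed-axes before yaw: [ -9.26 -14.67  10.08]
```

carry_out --rows '[{"tx": -2.3,"ty": -3.6,"tz": 0.5,"yaw": 0.018},{"tx": -2.3,"ty": -3.6,"tz": 1.5,"yaw": 0},{"tx": -2.3,"ty": -3.6,"tz": 2,"yaw": 0},{"tx": -2.3,"ty": -3.6,"tz": 2,"yaw": 0},{"tx": 0,"ty": 0,"tz": 2,"yaw": 0},{"tx": 0,"ty": 0,"tz": 2,"yaw": 0},{"tx": 0,"ty": 0,"tz": 0,"yaw": 0}]'

```text
time_s: 2.0
position: [0.4489, -0.0968, 0.0966]
tool_rot: [[-0.986, 0.167, -0.002], [0.167, 0.986, -0.004], [0.002, -0.005, -1.0]]
ft_force: [0.0, -0.3, 0.5]
grip_width: 0.0855
```

```bash
python3 d.py .448 -.0845 .027 81; python3 - <<'E'
from h import *
snap('side','s1',(180,90,340,270),3.3)
p=np.array(env.observe()['position'])
for dz in(-.011,0,.01): print(dz,(w2px('side',p+[0,0,dz])-[180,90])*3.3)
E
```

```text
t 2.0 p [ 0.4489 -0.0968  0.0966] yang 80.4 tz [-0.002 -0.004 -1.   ] w 0.0855 F [ 0.  -0.3  0.5]
yaw -0.011 then cm tx 0.28 ty 1.20 tz 6.96 ; fixed-axes before yaw: [0.29 1.23 6.95]
-0.011 [176.89106613 369.44358037]
0 [176.00828799 351.19389084]
0.01 [175.19424498 334.30714478]
```

View pics/s1.png

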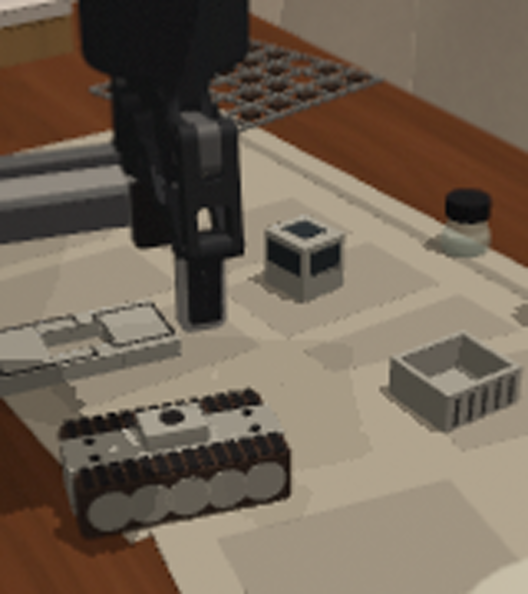

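```bash
python3 - <<'E'
from h import *
o=env.observe();p=np.array(o['position']);Y=np.array(o['tool_rot'])[:,1]
q=lambda P:((w2px('side',P)-[180,90])*3.3).round()
print('boss',q([.4485,-.0835,.048]))
for s in(-.05,.05):
  for dz in(-.011,.002,.02): print(s,dz,q(p+Y*s+[0,0,dz]))
E
```

```text
boss [168. 419.]
-0.05 -0.011 [205. 421.]
-0.05 0.002 [204. 399.]
-0.05 0.02 [203. 367.]
0.05 -0.011 [153. 324.]
0.05 0.002 [152. 303.]
0.05 0.02 [150. 274.]
```

The near fingertip shows at (200,327) in the crop. For a tip at TCP height I would expect a row of about 399, so the tips appear about 40 mm higher than the text implies. I'll go down carefully and check again.

carry_out --rows '[{"tx": 0.28,"ty": 1.2,"tz": 0,"yaw": -0.011},{"tx": 0,"ty": 0,"tz": 1.5,"yaw": 0},{"tx": 0,"ty": 0,"tz": 1.5,"yaw": 0},{"tx": 0,"ty": 0,"tz": 0.5,"yaw": 0},{"tx": 0,"ty": 0,"tz": 0,"yaw": 0}]'

```text
time_s: 2.55
position: [0.4507, -0.0809, 0.0672]
tool_rot: [[-0.989, 0.15, 0.008], [0.15, 0.989, -0.009], [-0.009, -0.007, -1.0]]
ft_force: [-0.3, 0.0, -0.2]
grip_width: 0.0854
```

```bash
python3 d.py .448 -.0845 .027 81; python3 - <<'E'
from h import *
snap('side','s2',(180,90,340,270),3.3); snap('top','t2',(230,170,340,260),5)
a=cv2.imread('pics/s2.png');b=cv2.imread('pics/t2.png')
b=cv2.resize(b,(270,221)); c=np.zeros((594,798,3),np.uint8); c[:,:528]=a[:594]; c[:221,528:]=b; cv2.imwrite('pics/c2.png',c)
o=env.observe();p=np.array(o['position']);Y=np.array(o['tool_rot'])[:,1]
q=lambda P:((w2px('side',P)-[180,90])*3.3).round()
for s in(-.05,.05):
  for dz in(-.011,.002,.02,.04): print(s,dz,q(p+Y*s+[0,0,dz]))
E
```

```text
t 2.55 p [ 0.4507 -0.0809  0.0672] yang 81.4 tz [ 0.008 -0.009 -1.   ] w 0.0854 F [-0.3  0.  -0.2]
yaw 0.007 then cm tx 0.21 ty -0.40 tz 4.02 ; fixed-axes before yaw: [ 0.25 -0.37  4.02]
-0.05 -0.011 [197. 454.]
-0.05 0.002 [196. 433.]
-0.05 0.02 [195. 403.]
-0.05 0.04 [193. 368.]
0.05 -0.011 [145. 358.]
0.05 0.002 [144. 338.]
0.05 0.02 [142. 311.]
0.05 0.04 [140. 279.]
```

View pics/c2.png

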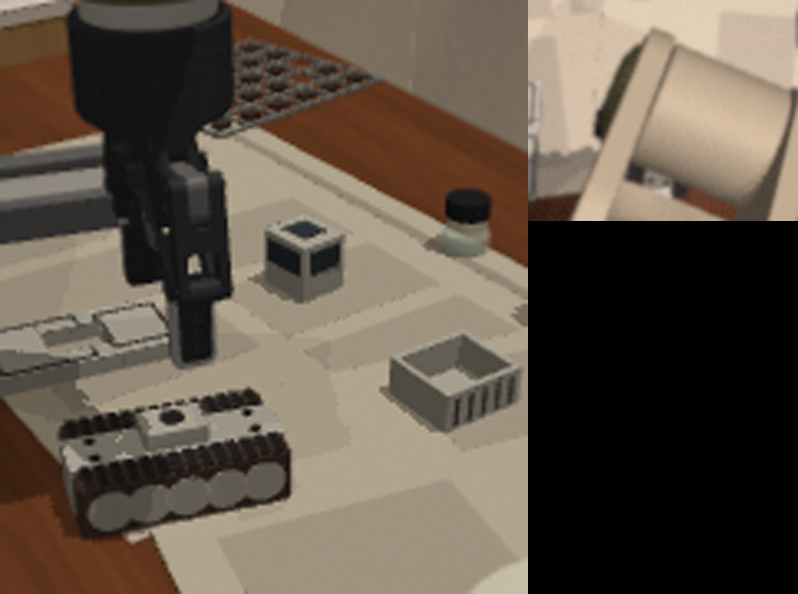

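```bash
python3 - <<'E'
import cv2,numpy as np
a=cv2.imread('pics/raw_t2.png')[80:300,180:400];b=cv2.imread('pics/raw_s2.png')[0:220,140:360]
cv2.imwrite('pics/c3.png',cv2.resize(np.hstack([a,b]),None,fx=1.8,fy=1.8,interpolation=cv2.INTER_CUBIC))
from h import *
print(env.observe()['q'])
p=np.array(env.observe()['position'])
for z in(.0,.05,.1,.15,.2,.25): 
  P=p+[0,0,z]; print(z,((w2px('top',P)-[180,80])*1.8).round(),((w2px('side',P)-[140,0])*1.8+[396,0]).round())
E
```

```text
[ -24.90919685   21.84435017  100.73581163   -0.30844819   56.76463907
 -106.10146357]
0.0 [191. 261.] [560. 372.]
0.05 [195. 259.] [558. 328.]
0.1 [200. 258.] [555. 279.]
0.15 [205. 256.] [552. 226.]
0.2 [211. 254.] [549. 169.]
0.25 [218. 252.] [546. 107.]
```

View pics/c3.png

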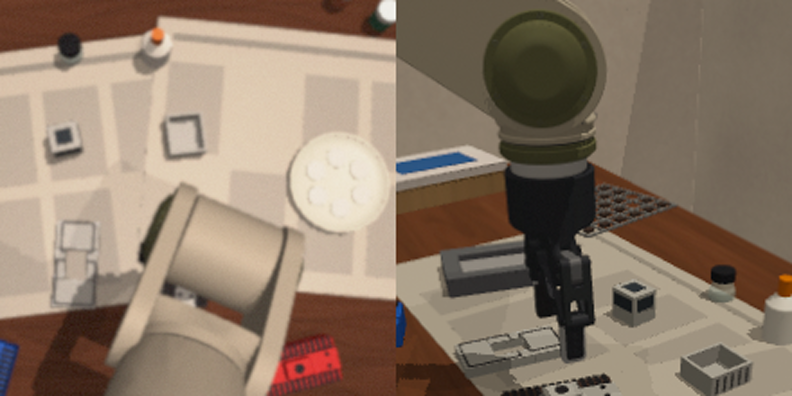

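The tool axis matches the side view in column and the top view roughly agrees, so only the height is in question. I'll go to TCP z = 0.03, which is safe either way, and look again.

carry_out --rows '[{"tx": 0.25,"ty": -0.37,"tz": 0,"yaw": 0},{"tx": 0,"ty": 0,"tz": 1.3,"yaw": 0},{"tx": 0,"ty": 0,"tz": 1.3,"yaw": 0},{"tx": 0,"ty": 0,"tz": 0.5,"yaw": 0},{"tx": 0,"ty": 0,"tz": 0,"yaw": 0}]'

```text
time_s: 3.15
position: [0.4493, -0.0862, 0.0389]
tool_rot: [[-0.989, 0.15, 0.014], [0.15, 0.989, -0.012], [-0.016, -0.01, -1.0]]
ft_force: [0.3, 1.1, 0.2]
grip_width: 0.0852
```

```bash
python3 d.py .448 -.0845 .027 81; python3 - <<'E'
from h import *
snap('side','s4',(190,140,320,270),4.5)
o=env.observe();p=np.array(o['position']);Y=np.array(o['tool_rot'])[:,1]
q=lambda P:((w2px('side',P)-[190,140])*4.5).round()
for s in(-.05,.05):
  for dz in(-.011,.002,.02,.04): print(s,dz,q(p+Y*s+[0,0,dz]))
E
```

```text
t 3.15 p [ 0.4493 -0.0862  0.0389] yang 81.4 tz [ 0.014 -0.012 -1.   ] w 0.0852 F [0.3 1.1 0.2]
yaw 0.006 then cm tx 0.15 ty 0.15 tz 1.19 ; fixed-axes before yaw: [0.17 0.16 1.18]
-0.05 -0.011 [228. 463.]
-0.05 0.002 [227. 435.]
-0.05 0.02 [225. 396.]
-0.05 0.04 [224. 351.]
0.05 -0.011 [158. 326.]
0.05 0.002 [157. 300.]
0.05 0.02 [154. 264.]
0.05 0.04 [152. 223.]
```

View pics/s4.png

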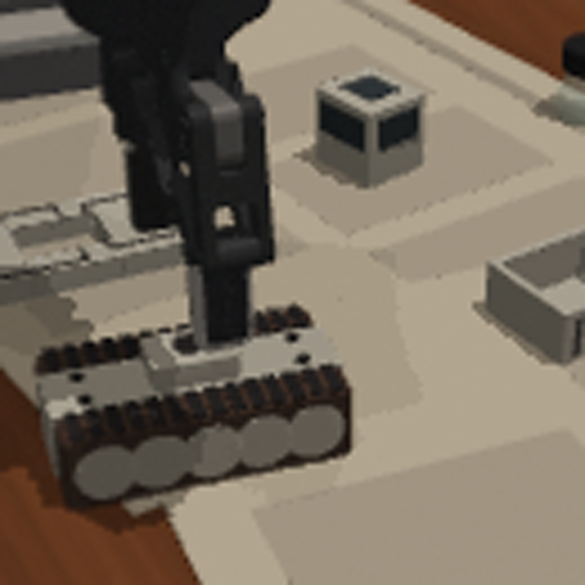

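```bash
python3 - <<'E'
from h import *
p=np.array([.1764,.5206,.2029]);Y=np.array([.321,.947,0])
for n in('top','side'):
 for s in(-.05,.05):
  for dz in(-.011,.04): print(n,s,dz,(w2px(n,p+Y*s+[0,0,dz])).round())
a=cv2.imread('pics/raw_top0.png')[304:384,0:80];b=cv2.imread('pics/raw_side0.png')[0:80,0:80]
cv2.imwrite('pics/c5.png',cv2.resize(np.hstack([a,b]),None,fx=5,fy=5,interpolation=cv2.INTER_CUBIC))
E
```

```text
top -0.05 -0.011 [ 32. 365.]
top -0.05 0.04 [ 17. 374.]
top 0.05 -0.011 [ -8. 348.]
top 0.05 0.04 [-24. 354.]
side -0.05 -0.011 [35. 91.]
side -0.05 0.04 [30. 71.]
side 0.05 -0.011 [48. 82.]
side 0.05 0.04 [44. 63.]
```

View pics/c5.png

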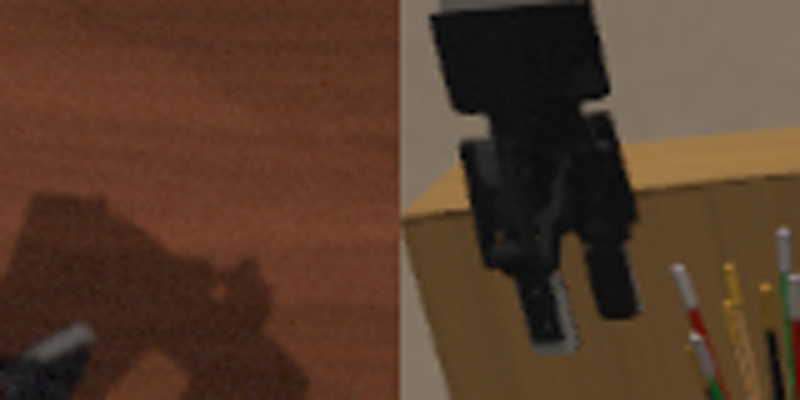

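```bash
python3 - <<'E'
from h import *
from scipy.optimize import least_squares
u1,u2=np.array([18,369.7]),np.array([32,70])
r=least_squares(lambda P:np.r_[w2px('top',P)-u1,w2px('side',P)-u2],[.18,.5,.22])
p=np.array([.1764,.5206,.2029]);Y=np.array([.321,.947,0]);X=np.array([-.947,.321,0]);d=r.x-p
print(r.x,r.fun.round(1),d@X,d@Y,d[2])
E
```

```text
[0.1679239  0.46934887 0.24522871] [-0.   0.5  0.7  0.1] -0.008424747142076963 -0.051255646983123966 0.042328711673122854
```

Both cameras put the open fingertips 42 mm above the reported TCP (offset in Y −51 mm, as it should be). So I'll work from tip z ≈ TCP + 0.042 when open, and a bit less as the jaws close. Going down to the grasp now.

carry_out --rows '[{"tx": 0.15,"ty": 0.15,"tz": 0,"yaw": 0},{"tx": 0,"ty": 0,"tz": 1.5,"yaw": 0},{"tx": 0,"ty": 0,"tz": 1.5,"yaw": 0},{"tx": 0,"ty": 0,"tz": 1.5,"yaw": 0},{"tx": 0,"ty": 0,"tz": 0.8,"yaw": 0},{"tx": 0,"ty": 0,"tz": 0,"yaw": 0}]'

```text
time_s: 3.8
position: [0.4509, -0.0858, -0.0121]
tool_rot: [[-0.988, 0.15, 0.021], [0.149, 0.989, -0.015], [-0.023, -0.012, -1.0]]
ft_force: [0.2, -0.2, 0.7]
grip_width: 0.0854
```

```bash
python3 d.py .448 -.0845 -.016 81
```

```text
t 3.8 p [ 0.4509 -0.0858 -0.0121] yang 81.4 tz [ 0.021 -0.015 -1.   ] w 0.0854 F [ 0.2 -0.2  0.7]
yaw 0.007 then cm tx 0.31 ty 0.08 tz 0.39 ; fixed-axes before yaw: [0.32 0.09 0.39]
```

carry_out --rows '[{"tx": 0.3,"ty": 0.1,"tz": 0.4,"yaw": 0},{"tx": 0,"ty": 0,"tz": 0,"yaw": 0}]'

```text
time_s: 4.0
position: [0.4484, -0.0845, -0.0155]
tool_rot: [[-0.988, 0.15, 0.022], [0.149, 0.989, -0.016], [-0.024, -0.012, -1.0]]
ft_force: [0.7, -0.3, -0.3]
grip_width: 0.0853
```

carry_out --rows '[{"tx": 0,"ty": 0,"tz": 0,"yaw": 0},{"tx": 0,"ty": 0,"tz": 0,"yaw": 0},{"tx": 0,"ty": 0,"tz": 0,"yaw": 0},{"tx": 0,"ty": 0,"tz": 0,"yaw": 0},{"tx": 0,"ty": 0,"tz": 0,"yaw": 0},{"tx": 0,"ty": 0,"tz": 0,"yaw": 0}]' --jaw 1 --squeeze 40

```text
time_s: 4.6
position: [0.4487, -0.0845, -0.0142]
tool_rot: [[-0.988, 0.15, 0.024], [0.149, 0.989, -0.016], [-0.026, -0.013, -1.0]]
ft_force: [0.3, -0.0, -2.0]
grip_width: 0.0629
```

```bash
python3 d.py .448 -.0845 -.016 81; python3 - <<'E'
from h import *
snap('side','s6',(190,140,320,270),4.5)
E
```

```text
t 4.6 p [ 0.4487 -0.0845 -0.0142] yang 81.4 tz [ 0.024 -0.016 -1.   ] w 0.0629 F [ 0.3 -0.  -2. ]
yaw 0.007 then cm tx 0.07 ty -0.01 tz 0.18 ; fixed-axes before yaw: [ 0.08 -0.01  0.18]
```

View pics/s6.png

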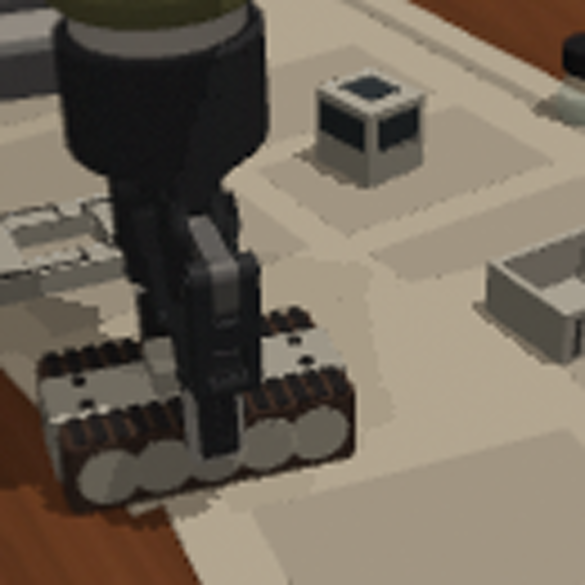

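Gripped at 62.9 mm, with the near fingertip at (220,455). I'll work out the tip height and the way to the foam.

```bash
python3 - <<'E'
from h import *
o=env.observe();p=np.array(o['position']);R=np.array(o['tool_rot'])
q=lambda P:((w2px('side',P)-[190,140])*4.5).round()
for s in(-.033,-.042):
  for z in(.01,.015,.02,.025): print(s,z,q((p+R[:,1]*s)*[1,1,0]+[0,0,z]))
E
python3 d.py .528 .312 .08 81
```

```text
-0.033 0.01 [213. 473.]
-0.033 0.015 [212. 463.]
-0.033 0.02 [212. 453.]
-0.033 0.025 [211. 443.]
-0.042 0.01 [220. 487.]
-0.042 0.015 [219. 477.]
-0.042 0.02 [219. 466.]
-0.042 0.025 [218. 456.]
t 4.65 p [ 0.4487 -0.0845 -0.0142] yang 81.4 tz [ 0.024 -0.016 -1.   ] w 0.0627 F [-0.4 -0.6 -2.7]
yaw 0.007 then cm tx -1.63 ty 40.41 tz -9.42 ; fixed-axes before yaw: [-2.16 40.27 -9.88]
```

carry_out --rows '[{"tx": 0,"ty": 0,"tz": -1.5,"yaw": 0},{"tx": 0,"ty": 0,"tz": -2.5,"yaw": 0},{"tx": 0,"ty": 0,"tz": -2.5,"yaw": 0},{"tx": 0,"ty": 1.5,"tz": -1,"yaw": 0},{"tx": 0,"ty": 3,"tz": 0,"yaw": 0},{"tx": 0,"ty": 4,"tz": 0,"yaw": 0},{"tx": 0,"ty": 4,"tz": 0,"yaw": 0},{"tx": 0,"ty": 4,"tz": 0,"yaw": 0},{"tx": 0,"ty": 4,"tz": 0,"yaw": 0},{"tx": 0,"ty": 4,"tz": 0,"yaw": 0},{"tx": 0,"ty": 3,"tz": 0,"yaw": 0},{"tx": 0,"ty": 2,"tz": 0,"yaw": 0}]'

```text
time_s: 5.85
position: [0.4927, 0.2173, 0.0593]
tool_rot: [[-0.987, 0.156, 0.023], [0.156, 0.988, -0.016], [-0.025, -0.012, -1.0]]
ft_force: [0.4, -0.9, -1.2]
grip_width: 0.0629
```

```bash
python3 d.py .5285 .3125 .05 80.7
```

```text
t 5.85 p [0.4927 0.2173 0.0593] yang 81.0 tz [ 0.023 -0.016 -1.   ] w 0.0629 F [ 0.4 -0.9 -1.2]
yaw 0.006 then cm tx -2.00 ty 9.98 tz 0.93 ; fixed-axes before yaw: [-2.03  9.98  0.86]
```

carry_out --rows '[{"tx": -0.5,"ty": 3,"tz": 0.3,"yaw": 0},{"tx": -0.8,"ty": 4,"tz": 0.3,"yaw": 0},{"tx": -0.6,"ty": 2,"tz": 0.2,"yaw": 0},{"tx": 0,"ty": 0.6,"tz": 0,"yaw": 0},{"tx": 0,"ty": 0,"tz": 0,"yaw": 0}]'

```text
time_s: 6.35
position: [0.5256, 0.3151, 0.0483]
tool_rot: [[-0.988, 0.152, 0.02], [0.152, 0.988, -0.017], [-0.022, -0.014, -1.0]]
ft_force: [-1.4, 0.3, -1.2]
grip_width: 0.0633
```

```bash
python3 d.py .5285 .3125 .03 80.7; python3 - <<'E'
from h import *
snap('top','t7'); snap('side','s7')
a=cv2.imread('pics/t7.png')[110:260,70:220];b=cv2.imread('pics/s7.png')[80:230,120:270]
cv2.imwrite('pics/c7.png',cv2.resize(np.hstack([a,b]),None,fx=2.66,fy=2.66,interpolation=cv2.INTER_CUBIC))
E
```

```text
t 6.35 p [0.5256 0.3151 0.0483] yang 81.2 tz [ 0.02  -0.017 -1.   ] w 0.0633 F [-1.4  0.3 -1.2]
yaw 0.009 then cm tx -0.33 ty -0.21 tz 1.83 ; fixed-axes before yaw: [-0.29 -0.18  1.84]
```

View pics/c7.png

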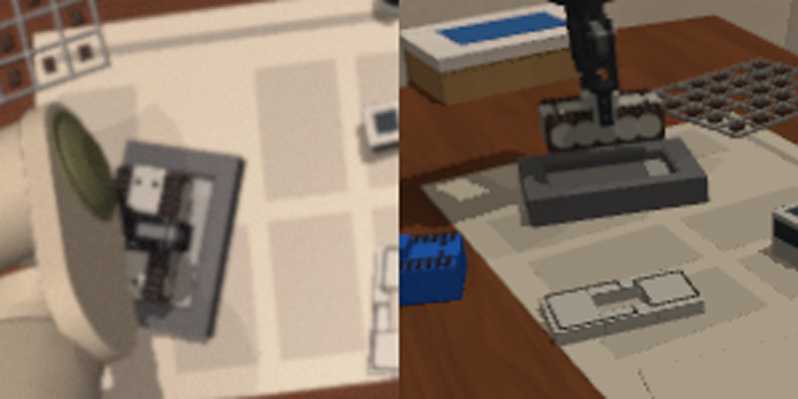

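carry_out --rows '[{"tx": -0.3,"ty": -0.2,"tz": 0.5,"yaw": 0.009},{"tx": 0,"ty": 0,"tz": 1,"yaw": 0},{"tx": 0,"ty": 0,"tz": 0.5,"yaw": 0},{"tx": 0,"ty": 0,"tz": 0,"yaw": 0}]'

```text
time_s: 6.85
position: [0.5285, 0.3078, 0.0273]
tool_rot: [[-0.986, 0.167, 0.019], [0.166, 0.986, -0.018], [-0.021, -0.015, -1.0]]
ft_force: [-0.3, 0.4, -1.5]
grip_width: 0.0635
```

```bash
python3 d.py .5285 .3125 .002 80.7
```

```text
t 6.85 p [0.5285 0.3078 0.0273] yang 80.4 tz [ 0.019 -0.018 -1.   ] w 0.0635 F [-0.3  0.4 -1.5]
yaw -0.005 then cm tx 0.07 ty 0.47 tz 2.53 ; fixed-axes before yaw: [0.13 0.51 2.52]
```

carry_out --rows '[{"tx": 0,"ty": 0.4,"tz": 0,"yaw": 0},{"tx": 0,"ty": 0,"tz": 0.7,"yaw": 0},{"tx": 0,"ty": 0,"tz": 0,"yaw": 0}]'

```text
time_s: 7.15
position: [0.5294, 0.3117, 0.0196]
tool_rot: [[-0.986, 0.167, 0.018], [0.167, 0.986, -0.018], [-0.021, -0.015, -1.0]]
ft_force: [0.4, 0.2, -1.9]
grip_width: 0.0635
```

```bash
python3 d.py .5285 .3125 .002 80.7
```

```text
t 7.15 p [0.5294 0.3117 0.0196] yang 80.4 tz [ 0.018 -0.018 -1.   ] w 0.0635 F [ 0.4  0.2 -1.9]
yaw -0.005 then cm tx 0.10 ty 0.07 tz 1.76 ; fixed-axes before yaw: [0.14 0.1  1.76]
```

carry_out --rows '[{"tx": 0.1,"ty": 0.1,"tz": 0.4,"yaw": 0},{"tx": 0,"ty": 0,"tz": 0.5,"yaw": 0},{"tx": 0,"ty": 0,"tz": 0.4,"yaw": 0},{"tx": 0,"ty": 0,"tz": 0.3,"yaw": 0},{"tx": 0,"ty": 0,"tz": 0,"yaw": 0}]'

```text
time_s: 7.65
position: [0.5287, 0.3128, 0.0021]
tool_rot: [[-0.986, 0.166, 0.018], [0.166, 0.986, -0.018], [-0.021, -0.015, -1.0]]
ft_force: [0.5, -0.6, -0.8]
grip_width: 0.0632
```

```bash
python3 d.py .5285 .3125 .002 80.7
```

```text
t 7.65 p [0.5287 0.3128 0.0021] yang 80.4 tz [ 0.018 -0.018 -1.   ] w 0.0632 F [ 0.5 -0.6 -0.8]
yaw -0.005 then cm tx 0.01 ty -0.04 tz 0.01 ; fixed-axes before yaw: [ 0.01 -0.04  0.01]
```

carry_out --rows '[{"tx": 0,"ty": 0,"tz": 0.1,"yaw": 0},{"tx": 0,"ty": 0,"tz": 0,"yaw": 0},{"tx": 0,"ty": 0,"tz": 0,"yaw": 0},{"tx": 0,"ty": 0,"tz": 0,"yaw": 0},{"tx": 0,"ty": 0,"tz": -1.5,"yaw": 0},{"tx": 0,"ty": 0,"tz": -3,"yaw": 0},{"tx": 0,"ty": 0,"tz": -3,"yaw": 0},{"tx": 0,"ty": -3,"tz": -1,"yaw": 0},{"tx": 0,"ty": -4,"tz": 0,"yaw": 0},{"tx": 0,"ty": -4,"tz": 0,"yaw": 0},{"tx": 0,"ty": -4,"tz": 0,"yaw": 0},{"tx": 0,"ty": -3,"tz": 0,"yaw": 0}]' --jaw -1

```text
time_s: 8.85
position: [0.498, 0.1349, 0.0945]
tool_rot: [[-0.987, 0.16, 0.027], [0.16, 0.987, -0.016], [-0.029, -0.012, -1.0]]
ft_force: [0.5, 0.8, -0.4]
grip_width: 0.0855
```

```bash
python3 d.py .4525 .079 .03 86; python3 - <<'E'
from h import *
snap('top','t8'); snap('side','s8')
a=cv2.imread('pics/t8.png')[145:255,85:185];b=cv2.imread('pics/s8.png')[115:225,150:250]
cv2.imwrite('pics/c8.png',cv2.resize(np.hstack([a,b]),None,fx=4,fy=4,interpolation=cv2.INTER_CUBIC))
E
```

```text
t 8.85 p [0.498  0.1349 0.0945] yang 80.8 tz [ 0.027 -0.016 -1.   ] w 0.0855 F [ 0.5  0.8 -0.4]
yaw -0.091 then cm tx 4.15 ty -5.89 tz 6.45 ; fixed-axes before yaw: [ 3.78 -6.17  6.42]
```

View pics/c8.png

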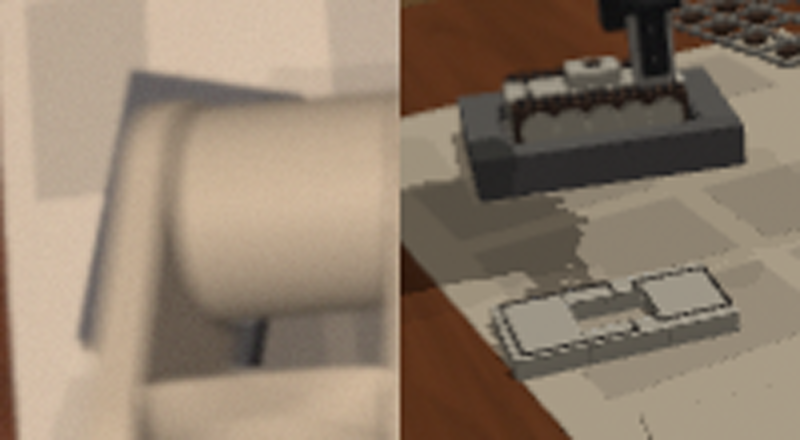

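The side view shows the chassis level in the cutout, with its boss hole at (595,65). I'll check that point numerically and go on to the deck.

```bash
python3 - <<'E'
from h import *
print(px2w('side',150+195.5/4-.5,115+65.5/4-.5,.064))
# deck check from side: corners of crop
P=[(500,310),(706,265),(737,318),(520,358)]
w=[px2w('side',150+(u-399.5)/4-.5,115+(v+.5)/4-.5,.014)[:2] for u,v in P]; print(np.round(w,4),np.mean(w,0))
E
python3 d.py .4525 .079 .03 86
```

```text
[0.53267138 0.31009102 0.064     ]
[[0.3993 0.1089]
 [0.5192 0.1008]
 [0.5098 0.0383]
 [0.394  0.0561]] [0.45557706 0.07602263]
t 8.95 p [0.4981 0.1339 0.0946] yang 80.6 tz [ 0.026 -0.017 -1.   ] w 0.0853 F [-0.5 -0.1 -0.1]
yaw -0.094 then cm tx 4.17 ty -5.79 tz 6.46 ; fixed-axes before yaw: [ 3.79 -6.08  6.43]
```

carry_out --rows '[{"tx": 0,"ty": 0,"tz": 0,"yaw": -0.09},{"tx": 1.5,"ty": -2,"tz": 1.5,"yaw": 0},{"tx": 1.5,"ty": -2,"tz": 1.5,"yaw": 0},{"tx": 1,"ty": -1.8,"tz": 1.5,"yaw": 0},{"tx": 0,"ty": 0,"tz": 1.5,"yaw": 0},{"tx": 0,"ty": 0,"tz": 0,"yaw": 0}]'

```text
time_s: 9.55
position: [0.4568, 0.0782, 0.0345]
tool_rot: [[-0.997, 0.07, 0.033], [0.069, 0.997, -0.016], [-0.034, -0.013, -0.999]]
ft_force: [0.1, 0.6, -0.5]
grip_width: 0.085
```

```bash
python3 d.py .4525 .079 -.030 86
```

```text
t 9.55 p [0.4568 0.0782 0.0345] yang 86.0 tz [ 0.033 -0.016 -0.999] w 0.085 F [ 0.1  0.6 -0.5]
yaw -0.0 then cm tx 0.43 ty 0.05 tz 6.45 ; fixed-axes before yaw: [0.65 0.14 6.43]
```

carry_out --rows '[{"tx": 0.5,"ty": 0.1,"tz": 1.5,"yaw": 0},{"tx": 0,"ty": 0,"tz": 2,"yaw": 0},{"tx": 0,"ty": 0,"tz": 1.5,"yaw": 0},{"tx": 0,"ty": 0,"tz": 0.8,"yaw": 0},{"tx": 0,"ty": 0,"tz": 0,"yaw": 0}]'

```text
time_s: 10.05
position: [0.458, 0.0811, -0.0222]
tool_rot: [[-0.997, 0.067, 0.041], [0.066, 0.998, -0.016], [-0.042, -0.013, -0.999]]
ft_force: [0.4, -0.1, 0.0]
grip_width: 0.0852
```

```bash
python3 d.py .4525 .079 -.031 86
```

```text
t 10.05 p [ 0.458   0.0811 -0.0222] yang 86.2 tz [ 0.041 -0.016 -0.999] w 0.0852 F [ 0.4 -0.1  0. ]
yaw 0.003 then cm tx 0.53 ty -0.25 tz 0.88 ; fixed-axes before yaw: [ 0.57 -0.24  0.86]
```

carry_out --rows '[{"tx": 0.45,"ty": -0.2,"tz": 0.4,"yaw": 0},{"tx": 0,"ty": 0,"tz": 0.4,"yaw": 0},{"tx": 0,"ty": 0,"tz": 0,"yaw": 0}]'

```text
time_s: 10.35
position: [0.4546, 0.0796, -0.0293]
tool_rot: [[-0.997, 0.066, 0.044], [0.066, 0.998, -0.016], [-0.045, -0.013, -0.999]]
ft_force: [-0.2, -0.5, 0.7]
grip_width: 0.0855
```

carry_out --rows '[{"tx": 0,"ty": 0,"tz": 0,"yaw": 0},{"tx": 0,"ty": 0,"tz": 0,"yaw": 0},{"tx": 0,"ty": 0,"tz": 0,"yaw": 0},{"tx": 0,"ty": 0,"tz": 0,"yaw": 0},{"tx": 0,"ty": 0,"tz": 0,"yaw": 0}]' --jaw 1

```text
time_s: 10.85
position: [0.4551, 0.0795, -0.0282]
tool_rot: [[-0.997, 0.067, 0.046], [0.066, 0.998, -0.016], [-0.047, -0.013, -0.999]]
ft_force: [0.1, 0.2, -1.5]
grip_width: 0.0611
```

```bash
python3 d.py .529 .312 .08 80.7
```

```text
t 10.85 p [ 0.4551  0.0795 -0.0282] yang 86.2 tz [ 0.046 -0.016 -0.999] w 0.0611 F [ 0.1  0.2 -1.5]
yaw 0.096 then cm tx -3.54 ty 24.14 tz -10.82 ; fixed-axes before yaw: [ -6.35  23.55 -10.84]
```

carry_out --rows '[{"tx": 0,"ty": 0,"tz": -1.5,"yaw": 0},{"tx": 0,"ty": 0,"tz": -2.5,"yaw": 0},{"tx": 0,"ty": 0,"tz": -3,"yaw": 0},{"tx": 0,"ty": 0,"tz": -2.5,"yaw": 0},{"tx": 0,"ty": 0,"tz": -1,"yaw": 0.05},{"tx": 0,"ty": 2,"tz": 0,"yaw": 0.05},{"tx": -0.4,"ty": 3.5,"tz": 0,"yaw": 0},{"tx": -0.6,"ty": 4,"tz": 0,"yaw": 0},{"tx": -0.8,"ty": 4,"tz": 0,"yaw": 0},{"tx": -0.8,"ty": 4,"tz": 0,"yaw": 0},{"tx": -0.6,"ty": 3,"tz": 0,"yaw": 0},{"tx": 0,"ty": 1.5,"tz": 0,"yaw": 0}]'

```text
time_s: 12.05
position: [0.5193, 0.2991, 0.0798]
tool_rot: [[-0.984, 0.175, 0.043], [0.174, 0.985, -0.016], [-0.046, -0.009, -0.999]]
ft_force: [-0.3, -0.6, -0.9]
grip_width: 0.0612
```

```bash
python3 d.py .5306 .3133 .045 80.4
```

```text
t 12.05 p [0.5193 0.2991 0.0798] yang 79.9 tz [ 0.043 -0.016 -0.999] w 0.0612 F [-0.3 -0.6 -0.9]
yaw -0.008 then cm tx -0.87 ty 1.59 tz 3.48 ; fixed-axes before yaw: [-0.7   1.62  3.5 ]
```

carry_out --rows '[{"tx": -0.4,"ty": 0.8,"tz": 0.8,"yaw": -0.008},{"tx": -0.3,"ty": 0.6,"tz": 1,"yaw": 0},{"tx": 0,"ty": 0.2,"tz": 1,"yaw": 0},{"tx": 0,"ty": 0,"tz": 0.5,"yaw": 0},{"tx": 0,"ty": 0,"tz": 0,"yaw": 0}]'

```text
time_s: 12.55
position: [0.5301, 0.3132, 0.042]
tool_rot: [[-0.985, 0.166, 0.039], [0.165, 0.986, -0.018], [-0.042, -0.011, -0.999]]
ft_force: [-0.8, -0.8, -0.6]
grip_width: 0.0607
```

```bash
python3 d.py .5306 .3133 .0245 80.4; python3 - <<'E'
from h import *
snap('top','t9'); snap('side','s9')
a=cv2.imread('pics/t9.png')[145:255,95:195];b=cv2.imread('pics/s9.png')[100:210,150:250]
cv2.imwrite('pics/c9.png',cv2.resize(np.hstack([a,b]),None,fx=4,fy=4,interpolation=cv2.INTER_CUBIC))
E
```

```text
t 12.55 p [0.5301 0.3132 0.042 ] yang 80.5 tz [ 0.039 -0.018 -0.999] w 0.0607 F [-0.8 -0.8 -0.6]
yaw 0.001 then cm tx -0.05 ty 0.02 tz 1.75 ; fixed-axes before yaw: [0.02 0.04 1.75]
```

View pics/c9.png

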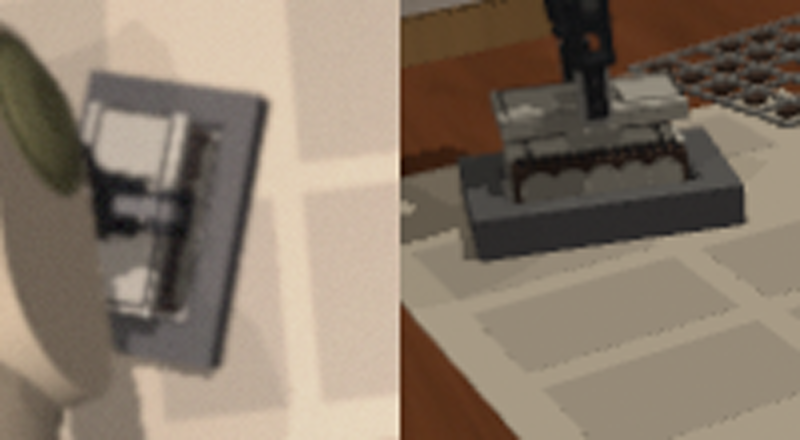

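```bash
python3 - <<'E'
from h import *
a=np.radians(-9.5);R=np.array([[np.cos(a),-np.sin(a)],[np.sin(a),np.cos(a)]])
q=lambda l,c,z:((w2px('top',np.r_[np.array(c)+R@np.array(l),z])-[95,145]+.5)*4).round()
for l in[(.062,-.031),(.062,.031),(-.062,-.031)]: print('deck',l,q(l,(.5275,.3128),.084))
for l in[(.06,-.032),(-.06,-.032),(-.018,-.012),(.018,-.012)]: print('chas',l,q(l,(.528,.3128),.052))
for l in[(.09,-.058),(-.09,-.058),(.09,.058)]: print('foam',l,q(l,(.5285,.3125),.03))
for l in[(.064,-.036),(-.064,-.036)]: print('cut',l,q(l,(.5285,.3125),.03))
b=lambda l:(w2px('side',np.r_[np.array((.5275,.3128))+R@np.array(l),.07])-[150,100]+.5)*4+[400,0]
print([b(l).round() for l in[(.062,-.031),(-.062,-.031)]])
im=cv2.imread('pics/raw_t9.png')[170:232,120:165]
cv2.imwrite('pics/c10.png',cv2.resize(im,None,fx=9,fy=9,interpolation=cv2.INTER_CUBIC))
E
```

```text
deck (0.062, -0.031) [185. 116.]
deck (0.062, 0.031) [ 89. 103.]
deck (-0.062, -0.031) [148. 317.]
chas (0.06, -0.032) [202. 128.]
chas (-0.06, -0.032) [167. 315.]
chas (-0.018, -0.012) [149. 244.]
chas (0.018, -0.012) [159. 188.]
foam (0.09, -0.058) [259.  93.]
foam (-0.09, -0.058) [210. 368.]
foam (0.09, 0.058) [89. 70.]
cut (0.064, -0.036) [219. 127.]
cut (-0.064, -0.036) [184. 322.]
[array([686., 121.]), array([500., 145.])]
```

The top view shows the deck's far right corner at (190,116), against a predicted (185,116), and it lies parallel over the chassis. The side view shows it level above the boss. I'll lower it and watch the force.

carry_out --rows '[{"tx": 0,"ty": 0,"tz": 0.4,"yaw": 0},{"tx": 0,"ty": 0,"tz": 0.4,"yaw": 0},{"tx": 0,"ty": 0,"tz": 0.3,"yaw": 0},{"tx": 0,"ty": 0,"tz": 0,"yaw": 0}]'

```text
time_s: 13.05
position: [0.5314, 0.3127, 0.0324]
tool_rot: [[-0.985, 0.167, 0.043], [0.166, 0.986, -0.017], [-0.045, -0.009, -0.999]]
ft_force: [-0.1, -0.4, -0.4]
grip_width: 0.0609
```

```bash
python3 d.py .5306 .3133 .0245 80.4
```

```text
t 13.05 p [0.5314 0.3127 0.0324] yang 80.4 tz [ 0.043 -0.017 -0.999] w 0.0609 F [-0.1 -0.4 -0.4]
yaw 0.0 then cm tx 0.09 ty 0.05 tz 0.79 ; fixed-axes before yaw: [0.12 0.05 0.78]
```

carry_out --rows '[{"tx": 0.1,"ty": 0,"tz": 0.3,"yaw": 0},{"tx": 0,"ty": 0,"tz": 0.3,"yaw": 0},{"tx": 0,"ty": 0,"tz": 0.15,"yaw": 0},{"tx": 0,"ty": 0,"tz": 0,"yaw": 0}]'

```text
time_s: 13.45
position: [0.5307, 0.3128, 0.0243]
tool_rot: [[-0.985, 0.166, 0.043], [0.166, 0.986, -0.017], [-0.045, -0.009, -0.999]]
ft_force: [-0.5, -0.2, -0.5]
grip_width: 0.0604
```

```bash
python3 d.py .5306 .3133 .024 80.4
```

```text
t 13.45 p [0.5307 0.3128 0.0243] yang 80.4 tz [ 0.043 -0.017 -0.999] w 0.0604 F [-0.5 -0.2 -0.5]
yaw 0.0 then cm tx 0.02 ty 0.05 tz 0.03 ; fixed-axes before yaw: [0.02 0.05 0.03]
```

carry_out --rows '[{"tx": 0,"ty": 0,"tz": 0,"yaw": 0},{"tx": 0,"ty": 0,"tz": 0,"yaw": 0},{"tx": 0,"ty": 0,"tz": 0,"yaw": 0},{"tx": 0,"ty": 0,"tz": -1.5,"yaw": 0},{"tx": 0,"ty": 0,"tz": -3,"yaw": 0},{"tx": 0,"ty": 0,"tz": -3,"yaw": 0},{"tx": 0,"ty": -3,"tz": 0,"yaw": -0.1},{"tx": -0.5,"ty": -4,"tz": 0,"yaw": -0.1},{"tx": -1,"ty": -4,"tz": 0,"yaw": 0},{"tx": -1,"ty": -4,"tz": 0,"yaw": 0},{"tx": -1,"ty": -4,"tz": 0,"yaw": 0},{"tx": -1,"ty": -4,"tz": 0,"yaw": 0}]' --jaw -1

```text
time_s: 14.65
position: [0.5722, 0.0835, 0.1104]
tool_rot: [[-0.998, -0.05, 0.048], [-0.051, 0.999, -0.015], [-0.048, -0.017, -0.999]]
ft_force: [0.6, 0.8, -0.2]
grip_width: 0.0854
```

```bash
python3 d.py .6347 -.082 .06 94.7; python3 - <<'E'
from h import *
snap('top','t11'); snap('side','s11')
a=cv2.imread('pics/t11.png')[145:255,95:195];b=cv2.imread('pics/s11.png')[110:220,150:250]
cv2.imwrite('pics/c11.png',cv2.resize(np.hstack([a,b]),None,fx=4,fy=4,interpolation=cv2.INTER_CUBIC))
E
```

```text
t 14.65 p [0.5722 0.0835 0.1104] yang 92.9 tz [ 0.048 -0.015 -0.999] w 0.0854 F [ 0.6  0.8 -0.2]
yaw -0.032 then cm tx -4.87 ty -17.01 tz 5.04 ; fixed-axes before yaw: [ -5.16 -16.75   5.59]
```

View pics/c11.png

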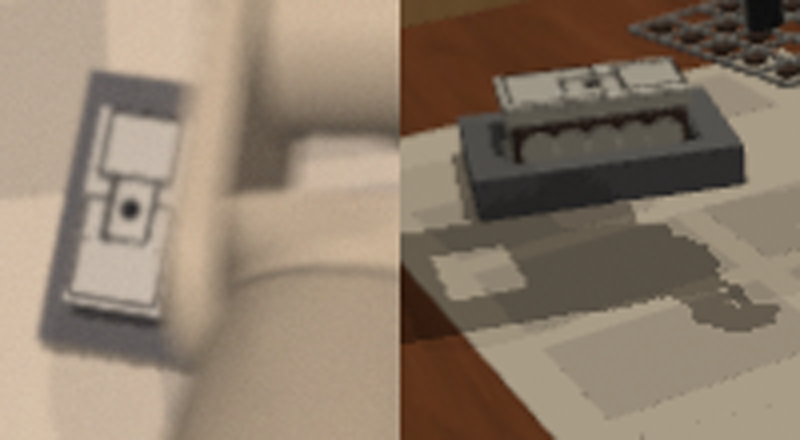

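The deck lies flat with the boss in its window: boss hole at (130,210), deck corners at (104,104), (181,116), (157,317) and (67,303) in the top half. I'll work out its pose and go to the tub.

```bash
python3 - <<'E'
from m import *
fit('deck',[(102,105),(184,116),(157,316),(67,302)],.066,4,(95,145))
print('boss',px2w('top',130.5/4-.5+95,210/4-.5+145,.064))
E
```

```text
deck c [0.5289 0.3132] sides [ 54. 126.  58. 125.] ang(1->2) 172.4 ang(0->1) -99.3
boss [0.52866863 0.31209463 0.064     ]
```

carry_out --rows '[{"tx": -0.5,"ty": -3,"tz": 0,"yaw": -0.03},{"tx": -1,"ty": -4,"tz": 0,"yaw": 0},{"tx": -1.2,"ty": -4,"tz": 0.5,"yaw": 0},{"tx": -1.2,"ty": -3,"tz": 1,"yaw": 0},{"tx": -1,"ty": -2,"tz": 1,"yaw": 0},{"tx": 0,"ty": 0,"tz": 1,"yaw": 0},{"tx": 0,"ty": 0,"tz": 0,"yaw": 0}]'

```text
time_s: 15.45
position: [0.6371, -0.0797, 0.0808]
tool_rot: [[-0.996, -0.077, 0.051], [-0.077, 0.997, -0.016], [-0.05, -0.019, -0.999]]
ft_force: [0.6, 0.9, -0.3]
grip_width: 0.0856
```

```bash
python3 d.py .6347 -.082 .03 94.7
```

```text
t 15.45 p [ 0.6371 -0.0797  0.0808] yang 94.4 tz [ 0.051 -0.016 -0.999] w 0.0856 F [ 0.6  0.9 -0.3]
yaw -0.005 then cm tx 0.25 ty -0.21 tz 5.08 ; fixed-axes before yaw: [ 0.51 -0.11  5.06]
```

carry_out --rows '[{"tx": 0.3,"ty": -0.2,"tz": 1,"yaw": 0},{"tx": 0,"ty": 0,"tz": 2.5,"yaw": 0},{"tx": 0,"ty": 0,"tz": 2.5,"yaw": 0},{"tx": 0,"ty": 0,"tz": 2,"yaw": 0},{"tx": 0,"ty": 0,"tz": 1,"yaw": 0},{"tx": 0,"ty": 0,"tz": 0,"yaw": 0}]'

```text
time_s: 16.05
position: [0.6372, -0.0771, -0.011]
tool_rot: [[-0.995, -0.083, 0.053], [-0.084, 0.996, -0.015], [-0.052, -0.02, -0.998]]
ft_force: [-0.8, -0.6, -0.1]
grip_width: 0.0851
```

```bash
python3 d.py .6367 -.0825 -.026 94.7
```

```text
t 16.05 p [ 0.6372 -0.0771 -0.011 ] yang 94.8 tz [ 0.053 -0.015 -0.998] w 0.0851 F [-0.8 -0.6 -0.1]
yaw 0.002 then cm tx 0.09 ty -0.53 tz 1.50 ; fixed-axes before yaw: [ 0.17 -0.51  1.5 ]
```

carry_out --rows '[{"tx": 0.1,"ty": -0.5,"tz": 0,"yaw": 0},{"tx": 0,"ty": 0,"tz": 0.8,"yaw": 0},{"tx": 0,"ty": 0,"tz": 0.6,"yaw": 0},{"tx": 0,"ty": 0,"tz": 0,"yaw": 0}]'

```text
time_s: 16.45
position: [0.6385, -0.0825, -0.0231]
tool_rot: [[-0.995, -0.084, 0.058], [-0.085, 0.996, -0.016], [-0.056, -0.021, -0.998]]
ft_force: [-0.4, 0.5, -0.5]
grip_width: 0.0854
```

carry_out --rows '[{"tx": 0,"ty": 0,"tz": 0,"yaw": 0},{"tx": 0,"ty": 0,"tz": 0,"yaw": 0},{"tx": 0,"ty": 0,"tz": 0,"yaw": 0},{"tx": 0,"ty": 0,"tz": 0,"yaw": 0},{"tx": 0,"ty": 0,"tz": 0,"yaw": 0},{"tx": 0,"ty": 0,"tz": 0,"yaw": 0}]' --jaw 1 --squeeze 30

```text
time_s: 17.05
position: [0.6389, -0.0827, -0.0222]
tool_rot: [[-0.995, -0.084, 0.059], [-0.085, 0.996, -0.017], [-0.057, -0.022, -0.998]]
ft_force: [0.1, -0.4, 0.1]
grip_width: 0.0534
```

```bash
python3 d.py .6367 -.0825 -.026 94.7
```

```text
t 17.05 p [ 0.6389 -0.0827 -0.0222] yang 94.8 tz [ 0.059 -0.017 -0.998] w 0.0534 F [ 0.1 -0.4  0.1]
yaw 0.002 then cm tx 0.22 ty 0.04 tz 0.38 ; fixed-axes before yaw: [0.24 0.05 0.37]
```

carry_out --rows '[{"tx": 0,"ty": 0,"tz": -1.5,"yaw": 0},{"tx": 0,"ty": 0,"tz": -2.5,"yaw": 0},{"tx": 0,"ty": 0,"tz": -3,"yaw": 0},{"tx": 0,"ty": 0,"tz": -3,"yaw": 0},{"tx": 0,"ty": 0,"tz": -1.5,"yaw": 0.06},{"tx": 0,"ty": 0,"tz": 0,"yaw": 0.1},{"tx": 0,"ty": 0,"tz": 0,"yaw": 0.1},{"tx": 0,"ty": 0,"tz": 0,"yaw": 0}]'

```text
time_s: 17.85
position: [0.6319, -0.0805, 0.1057]
tool_rot: [[-0.981, 0.183, 0.064], [0.182, 0.983, -0.018], [-0.066, -0.006, -0.998]]
ft_force: [-0.2, 0.0, -0.4]
grip_width: 0.0534
```

```bash
python3 d.py .5068 .315 .085 80.5
```

```text
t 17.85 p [ 0.6319 -0.0805  0.1057] yang 79.5 tz [ 0.064 -0.018 -0.998] w 0.0534 F [-0.2  0.  -0.4]
yaw -0.018 then cm tx 18.87 ty 36.94 tz 2.07 ; fixed-axes before yaw: [19.61 36.61  0.53]
```

carry_out --rows '[{"tx": 1,"ty": 2,"tz": 0,"yaw": -0.018},{"tx": 1.7,"ty": 3.3,"tz": 0,"yaw": 0},{"tx": 1.9,"ty": 3.6,"tz": 0,"yaw": 0},{"tx": 1.9,"ty": 3.6,"tz": 0,"yaw": 0},{"tx": 1.9,"ty": 3.6,"tz": 0,"yaw": 0},{"tx": 1.9,"ty": 3.6,"tz": 0,"yaw": 0},{"tx": 1.9,"ty": 3.6,"tz": 0,"yaw": 0},{"tx": 1.9,"ty": 3.6,"tz": 0,"yaw": 0},{"tx": 1.9,"ty": 3.3,"tz": 0,"yaw": 0},{"tx": 1.5,"ty": 2.5,"tz": 0,"yaw": 0},{"tx": 0.6,"ty": 1.2,"tz": 0,"yaw": 0},{"tx": 0,"ty": 0,"tz": 0,"yaw": 0}]'

```text
time_s: 19.05
position: [0.5004, 0.2941, 0.096]
tool_rot: [[-0.989, 0.133, 0.07], [0.132, 0.991, -0.019], [-0.072, -0.01, -0.997]]
ft_force: [-0.1, -1.1, -0.2]
grip_width: 0.0536
```

```bash
python3 d.py .5068 .315 .06 80.5
```

```text
t 19.05 p [0.5004 0.2941 0.096 ] yang 82.3 tz [ 0.07  -0.019 -0.997] w 0.0536 F [-0.1 -1.1 -0.2]
yaw 0.032 then cm tx -0.29 ty 2.16 tz 3.60 ; fixed-axes before yaw: [-0.1   2.19  3.6 ]
```

carry_out --rows '[{"tx": 0,"ty": 1,"tz": 1,"yaw": 0.03},{"tx": 0,"ty": 0.8,"tz": 1.3,"yaw": 0},{"tx": 0,"ty": 0.2,"tz": 1,"yaw": 0},{"tx": 0,"ty": 0,"tz": 0,"yaw": 0}]'

```text
time_s: 19.45
position: [0.5081, 0.3106, 0.0618]
tool_rot: [[-0.984, 0.162, 0.072], [0.161, 0.987, -0.02], [-0.074, -0.008, -0.997]]
ft_force: [0.3, 0.9, -0.5]
grip_width: 0.0536
```

```bash
python3 d.py .5068 .315 .045 80.5
```

```text
t 19.45 p [0.5081 0.3106 0.0618] yang 80.7 tz [ 0.072 -0.02  -0.997] w 0.0536 F [ 0.3  0.9 -0.5]
yaw 0.003 then cm tx 0.20 ty 0.41 tz 1.68 ; fixed-axes before yaw: [0.32 0.43 1.66]
```

carry_out --rows '[{"tx": 0.25,"ty": 0.4,"tz": 0.4,"yaw": 0},{"tx": 0,"ty": 0,"tz": 0.5,"yaw": 0},{"tx": 0,"ty": 0,"tz": 0.4,"yaw": 0},{"tx": 0,"ty": 0,"tz": 0,"yaw": 0}]'

```text
time_s: 19.85
position: [0.5078, 0.3135, 0.0478]
tool_rot: [[-0.984, 0.162, 0.072], [0.161, 0.987, -0.021], [-0.074, -0.009, -0.997]]
ft_force: [0.5, -0.5, -0.1]
grip_width: 0.0531
```

```bash
python3 d.py .5068 .315 .044 80.5
```

```text
t 19.85 p [0.5078 0.3135 0.0478] yang 80.7 tz [ 0.072 -0.021 -0.997] w 0.0531 F [ 0.5 -0.5 -0.1]
yaw 0.003 then cm tx 0.13 ty 0.13 tz 0.38 ; fixed-axes before yaw: [0.15 0.14 0.36]
```

carry_out --rows '[{"tx": 0.15,"ty": 0.15,"tz": 0.2,"yaw": 0},{"tx": 0,"ty": 0,"tz": 0.15,"yaw": 0},{"tx": 0,"ty": 0,"tz": 0,"yaw": 0}]'

```text
time_s: 20.15
position: [0.507, 0.3153, 0.0444]
tool_rot: [[-0.984, 0.162, 0.072], [0.161, 0.987, -0.02], [-0.075, -0.008, -0.997]]
ft_force: [0.2, -0.7, 0.2]
grip_width: 0.0533
```

```bash
python3 d.py .5068 .315 .044 80.5
```

```text
t 20.15 p [0.507  0.3153 0.0444] yang 80.7 tz [ 0.072 -0.02  -0.997] w 0.0533 F [ 0.2 -0.7  0.2]
yaw 0.003 then cm tx 0.01 ty -0.03 tz 0.04 ; fixed-axes before yaw: [ 0.01 -0.03  0.04]
```

carry_out --rows '[{"tx": 0,"ty": 0,"tz": 0,"yaw": 0},{"tx": 0,"ty": 0,"tz": 0,"yaw": 0},{"tx": 0,"ty": 0,"tz": 0,"yaw": 0},{"tx": 0,"ty": 0,"tz": -1.5,"yaw": 0},{"tx": 0,"ty": 0,"tz": -3,"yaw": 0},{"tx": 0,"ty": 0,"tz": -2,"yaw": 0},{"tx": 0,"ty": -3,"tz": 0,"yaw": -0.1},{"tx": 0,"ty": -4,"tz": 0,"yaw": -0.1},{"tx": -1,"ty": -4,"tz": 0,"yaw": -0.11},{"tx": -3,"ty": -3,"tz": 0,"yaw": 0},{"tx": -3,"ty": -3,"tz": 0,"yaw": 0},{"tx": -3,"ty": -2,"tz": 0,"yaw": 0}]' --jaw -1

```text
time_s: 21.35
position: [0.6077, 0.1397, 0.1254]
tool_rot: [[-0.984, -0.165, 0.074], [-0.167, 0.986, -0.019], [-0.07, -0.031, -0.997]]
ft_force: [0.1, -0.6, 0.4]
grip_width: 0.0857
```

```bash
python3 d.py .6345 .0910 .06 98.7; python3 - <<'E'
from h import *
snap('top','t12'); snap('side','s12')
a=cv2.imread('pics/t12.png')[145:255,95:195];b=cv2.imread('pics/s12.png')[110:220,150:250]
cv2.imwrite('pics/c12.png',cv2.resize(np.hstack([a,b]),None,fx=4,fy=4,interpolation=cv2.INTER_CUBIC))
E
```

```text
t 21.35 p [0.6077 0.1397 0.1254] yang 99.5 tz [ 0.074 -0.019 -0.997] w 0.0857 F [ 0.1 -0.6  0.4]
yaw 0.014 then cm tx -1.91 ty -5.22 tz 6.54 ; fixed-axes before yaw: [-1.37 -5.04  6.81]
```

View pics/c12.png

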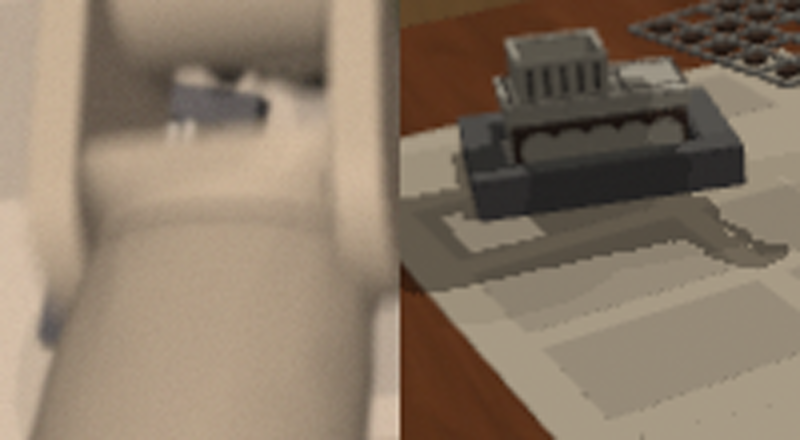

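The tub stands flat on the deck, with its rim corners at about (506,38), (598,29), (606,56) and (513,66). I'll compare those with a prediction for the ideal position, and move over the cab.

```bash
python3 - <<'E'
from h import *
a=np.radians(-9.5);R=np.array([[np.cos(a),-np.sin(a)],[np.sin(a),np.cos(a)]]);c=np.array((.5283,.312))
b=lambda l,z:((w2px('side',np.r_[c+R@np.array(l),z])-[150,110]+.5)*4+[400,0]).round()
print('rim',[b(l,.094) for l in[(-.056,.027),(.004,.027),(.004,-.027),(-.056,-.027)]])
print('deck',[b(l,.066) for l in[(-.062,.031),(.062,.031),(.062,-.031),(-.062,-.031)]])
P=[(506,38),(598,29),(606,56),(513,66)]
w=[R.T@(px2w('side',150+(u-399.5)/4-.5,110+(v+.5)/4-.5,.094)[:2]-c) for u,v in P]; print(np.round(w,4),np.mean(w,0))
E
python3 d.py .6345 .0910 .06 98.7
```

```text
rim [array([495.,  41.]), array([583.,  30.]), array([598.,  56.]), array([505.,  67.])]
deck [array([490.,  79.]), array([667.,  57.]), array([688.,  87.]), array([502., 111.])]
[[-0.048   0.029 ]
 [ 0.0141  0.0249]
 [ 0.009  -0.0308]
 [-0.0509 -0.0278]] [-0.01896512 -0.00117814]
t 21.45 p [0.6099 0.139  0.1249] yang 99.4 tz [ 0.076 -0.02  -0.997] w 0.0854 F [-0.8 -0.   1.2]
yaw 0.011 then cm tx -1.70 ty -5.12 tz 6.49 ; fixed-axes before yaw: [-1.16 -4.93  6.75]
```

carry_out --rows '[{"tx": -0.5,"ty": -2,"tz": 0.5,"yaw": 0.014},{"tx": -0.5,"ty": -2,"tz": 1.5,"yaw": 0},{"tx": -0.3,"ty": -1,"tz": 2,"yaw": 0},{"tx": 0,"ty": 0,"tz": 1.5,"yaw": 0},{"tx": 0,"ty": 0,"tz": 0,"yaw": 0}]'

```text
time_s: 21.95
position: [0.6349, 0.0894, 0.0712]
tool_rot: [[-0.986, -0.148, 0.077], [-0.15, 0.988, -0.019], [-0.073, -0.03, -0.997]]
ft_force: [0.4, -0.3, 0.7]
grip_width: 0.0856
```

```bash
python3 d.py .6345 .0910 -.020 98.7
```

```text
t 21.95 p [0.6349 0.0894 0.0712] yang 98.5 tz [ 0.077 -0.019 -0.997] w 0.0856 F [ 0.4 -0.3  0.7]
yaw -0.003 then cm tx 0.02 ty 0.16 tz 9.12 ; fixed-axes before yaw: [0.69 0.44 9.08]
```

```bash
python3 - <<'E'
from h import *
im=cv2.imread('pics/raw_s12.png')[110:156,170:228]
cv2.imwrite('pics/c13.png',cv2.resize(im,None,fx=12,fy=12,interpolation=cv2.INTER_CUBIC))
E
```

```text
(no output)
```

View pics/c13.png

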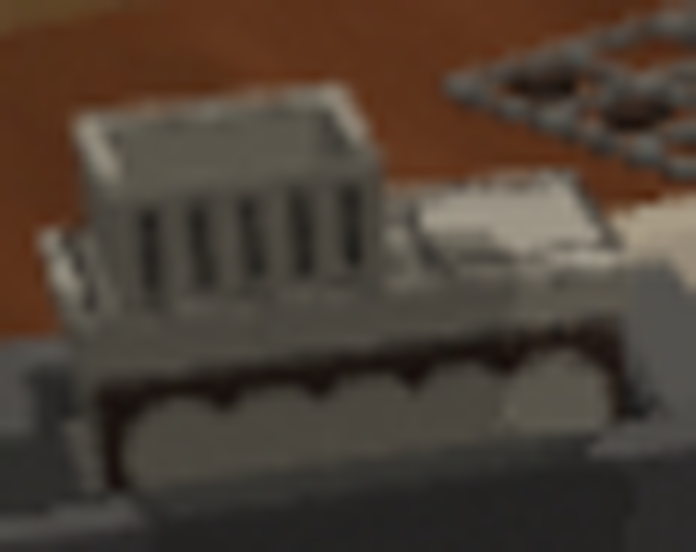

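```bash
python3 - <<'E'
from h import *
a=np.radians(-9.5);R=np.array([[np.cos(a),-np.sin(a)],[np.sin(a),np.cos(a)]]);c=np.array((.5283,.312))
def L(P,z): return np.array([R.T@(px2w('side',170+(u+.5)/12-.5,110+(v+.5)/12-.5,z)[:2]-c) for u,v in P])*1e3
d=L([(45,235),(580,175),(630,262),(72,328)],.066); print('deck',d.round(1),d.mean(0))
t=L([(80,118),(340,88),(380,158),(103,190)],.094); print('rim',t.round(1),t.mean(0))
b=L([(380,280),(108,308)],.066); print('base near',b.round(1),b.mean(0))
E
```

```text
deck [[-58.6  31.4]
 [ 65.4  26.7]
 [ 62.9 -32.4]
 [-60.2 -28.3]] [ 2.34373568 -0.6367952 ]
rim [[-48.1  26.9]
 [ 10.9  26.1]
 [ 10.5 -23.9]
 [-49.6 -22.4]] [-19.05589757   1.66833326]
base near [[  8.2 -23.8]
 [-51.2 -19.3]] [-21.50130948 -21.53764575]
```

The enlargement puts the tub on the deck at about x −22, y +2 mm, taken relative to the deck corners; that is inside the limits. Next, a cross-check of the cab position using corners I read off the earlier side crop s4.

```bash
python3 - <<'E'
from m import *
fit('cab side',[(318,90),(373,70),(425,98),(369,127)],.045,4.5,(190,140),'side')
fit('cab side base',[(318,147),(318,147),(423,157),(369,187)],.0,4.5,(190,140),'side')
fit('tub side',[(488,263),(585,225),(585,225),(560,300)],.028,4.5,(190,140),'side')
fit('tub s1',[(389,364),(461,333),(524,365),(449,400)],.028,3.3,(180,90),'side')
E
```

```text
cab side c [0.6321 0.0853] sides [39. 44. 45. 50.] ang(1->2) -85.2 ang(0->1) 15.6
cab side base c [0.6329 0.1011] sides [ 0. 59. 45. 53.] ang(1->2) -63.2 ang(0->1) 19.3
tub side c [ 0.6406 -0.0678] sides [60.  0. 68. 42.] ang(1->2) -75.9 ang(0->1) 26.4
tub s1 c [ 0.6388 -0.0869] sides [62. 51. 64. 51.] ang(1->2) -79.3 ang(0->1) 8.3
```

carry_out --rows '[{"tx": 0.3,"ty": 0.2,"tz": 1.5,"yaw": 0},{"tx": 0.2,"ty": 0,"tz": 2.5,"yaw": 0},{"tx": 0,"ty": 0,"tz": 2.5,"yaw": 0},{"tx": 0,"ty": 0,"tz": 1.3,"yaw": 0},{"tx": 0,"ty": 0,"tz": 0,"yaw": 0}]'

```text
time_s: 22.45
position: [0.6366, 0.0914, -0.0047]
tool_rot: [[-0.985, -0.151, 0.082], [-0.153, 0.988, -0.019], [-0.079, -0.031, -0.996]]
ft_force: [-0.0, 0.2, 0.6]
grip_width: 0.0855
```

```bash
python3 d.py .634 .0888 -.018 98.5
```

```text
t 22.45 p [ 0.6366  0.0914 -0.0047] yang 98.7 tz [ 0.082 -0.019 -0.996] w 0.0855 F [-0.   0.2  0.6]
yaw 0.003 then cm tx 0.30 ty -0.21 tz 1.33 ; fixed-axes before yaw: [ 0.4  -0.17  1.31]
```

carry_out --rows '[{"tx": 0.3,"ty": -0.2,"tz": 0.5,"yaw": 0},{"tx": 0,"ty": 0,"tz": 0.7,"yaw": 0},{"tx": 0,"ty": 0,"tz": 0,"yaw": 0}]'

```text
time_s: 22.75
position: [0.636, 0.0889, -0.0146]
tool_rot: [[-0.985, -0.151, 0.087], [-0.153, 0.988, -0.019], [-0.083, -0.032, -0.996]]
ft_force: [-0.3, -0.4, -0.6]
grip_width: 0.0852
```

carry_out --rows '[{"tx": 0,"ty": 0,"tz": 0,"yaw": 0},{"tx": 0,"ty": 0,"tz": 0,"yaw": 0},{"tx": 0,"ty": 0,"tz": 0,"yaw": 0},{"tx": 0,"ty": 0,"tz": 0,"yaw": 0},{"tx": 0,"ty": 0,"tz": 0,"yaw": 0},{"tx": 0,"ty": 0,"tz": 0,"yaw": 0},{"tx": 0,"ty": 0,"tz": 0,"yaw": 0}]' --jaw 1 --squeeze 30

```text
time_s: 23.45
position: [0.6368, 0.089, -0.0129]
tool_rot: [[-0.985, -0.151, 0.089], [-0.153, 0.988, -0.019], [-0.085, -0.032, -0.996]]
ft_force: [-0.2, 0.5, -0.2]
grip_width: 0.0441
```

```bash
python3 d.py .634 .0888 -.018 98.5
```

```text
t 23.45 p [ 0.6368  0.089  -0.0129] yang 98.7 tz [ 0.089 -0.019 -0.996] w 0.0441 F [-0.2  0.5 -0.2]
yaw 0.003 then cm tx 0.28 ty 0.03 tz 0.51 ; fixed-axes before yaw: [0.33 0.04 0.49]
```

carry_out --rows '[{"tx": 0,"ty": 0,"tz": -1.5,"yaw": 0},{"tx": 0,"ty": 0,"tz": -2.5,"yaw": 0},{"tx": 0,"ty": 0,"tz": -3,"yaw": 0},{"tx": 0,"ty": 0,"tz": -3,"yaw": 0},{"tx": 0,"ty": 0,"tz": -2.5,"yaw": 0.06},{"tx": 0,"ty": 0,"tz": -1,"yaw": 0.1},{"tx": 0,"ty": 0,"tz": 0,"yaw": 0.1},{"tx": 0,"ty": 0,"tz": 0,"yaw": 0.04},{"tx": 0,"ty": 0,"tz": 0,"yaw": 0}]'

```text
time_s: 24.35
position: [0.6237, 0.0919, 0.1364]
tool_rot: [[-0.983, 0.158, 0.095], [0.157, 0.987, -0.019], [-0.097, -0.004, -0.995]]
ft_force: [0.1, -0.5, -1.3]
grip_width: 0.0435
```

```bash
python3 d.py .5725 .3041 .09 80.4
```

```text
t 24.35 p [0.6237 0.0919 0.1364] yang 80.9 tz [ 0.095 -0.019 -0.995] w 0.0435 F [ 0.1 -0.5 -1.3]
yaw 0.009 then cm tx 8.58 ty 20.07 tz 4.64 ; fixed-axes before yaw: [ 8.81 20.17  3.73]
```

carry_out --rows '[{"tx": 0.6,"ty": 1.5,"tz": 0,"yaw": 0.009},{"tx": 1.4,"ty": 3,"tz": 0,"yaw": 0},{"tx": 1.5,"ty": 3.5,"tz": 0,"yaw": 0},{"tx": 1.5,"ty": 3.5,"tz": 0,"yaw": 0},{"tx": 1.5,"ty": 3.5,"tz": 0,"yaw": 0},{"tx": 1.2,"ty": 2.5,"tz": 0,"yaw": 0},{"tx": 0.5,"ty": 1.2,"tz": 0,"yaw": 0},{"tx": 0,"ty": 0,"tz": 0,"yaw": 0}]'

```text
time_s: 25.15
position: [0.5717, 0.2953, 0.1319]
tool_rot: [[-0.982, 0.16, 0.098], [0.159, 0.987, -0.02], [-0.1, -0.004, -0.995]]
ft_force: [-0.2, -0.6, -0.8]
grip_width: 0.0435
```

```bash
python3 d.py .5725 .3041 .075 80.4
```

```text
t 25.15 p [0.5717 0.2953 0.1319] yang 80.8 tz [ 0.098 -0.02  -0.995] w 0.0435 F [-0.2 -0.6 -0.8]
yaw 0.007 then cm tx 0.07 ty 0.88 tz 5.69 ; fixed-axes before yaw: [0.63 0.9  5.65]
```

carry_out --rows '[{"tx": 0.3,"ty": 0.5,"tz": 1.5,"yaw": 0.007},{"tx": 0.3,"ty": 0.4,"tz": 2,"yaw": 0},{"tx": 0,"ty": 0,"tz": 1.5,"yaw": 0},{"tx": 0,"ty": 0,"tz": 0.5,"yaw": 0},{"tx": 0,"ty": 0,"tz": 0,"yaw": 0}]'

```text
time_s: 25.65
position: [0.576, 0.2985, 0.077]
tool_rot: [[-0.98, 0.169, 0.101], [0.168, 0.986, -0.021], [-0.103, -0.004, -0.995]]
ft_force: [-0.1, -0.1, -0.6]
grip_width: 0.0438
```

```bash
python3 d.py .5725 .3041 .055 80.4
```

```text
t 25.65 p [0.576  0.2985 0.077 ] yang 80.2 tz [ 0.101 -0.021 -0.995] w 0.0438 F [-0.1 -0.1 -0.6]
yaw -0.003 then cm tx 0.43 ty 0.50 tz 2.20 ; fixed-axes before yaw: [0.66 0.5  2.14]
```

carry_out --rows '[{"tx": 0.4,"ty": 0.5,"tz": 0.5,"yaw": 0},{"tx": 0.2,"ty": 0,"tz": 0.6,"yaw": 0},{"tx": 0,"ty": 0,"tz": 0.4,"yaw": 0},{"tx": 0,"ty": 0,"tz": 0.2,"yaw": 0},{"tx": 0,"ty": 0,"tz": 0,"yaw": 0}]'

```text
time_s: 26.15
position: [0.5737, 0.3035, 0.0604]
tool_rot: [[-0.98, 0.17, 0.104], [0.169, 0.985, -0.02], [-0.106, -0.002, -0.994]]
ft_force: [0.5, 0.8, -1.1]
grip_width: 0.0436
```

```bash
python3 d.py .5725 .3041 .0535 80.4
```

```text
t 26.15 p [0.5737 0.3035 0.0604] yang 80.2 tz [ 0.104 -0.02  -0.994] w 0.0436 F [ 0.5  0.8 -1.1]
yaw -0.004 then cm tx 0.13 ty 0.04 tz 0.69 ; fixed-axes before yaw: [0.2  0.04 0.67]
```

carry_out --rows '[{"tx": 0.1,"ty": 0.05,"tz": 0.3,"yaw": 0},{"tx": 0.1,"ty": 0,"tz": 0.2,"yaw": 0},{"tx": 0,"ty": 0,"tz": 0.1,"yaw": 0},{"tx": 0,"ty": 0,"tz": 0,"yaw": 0}]'

```text
time_s: 26.55
position: [0.5725, 0.3044, 0.0541]
tool_rot: [[-0.98, 0.17, 0.105], [0.169, 0.985, -0.02], [-0.107, -0.002, -0.994]]
ft_force: [0.1, 0.1, -1.2]
grip_width: 0.0438
```

```bash
python3 d.py .5725 .3041 .0535 80.4
```

```text
t 26.55 p [0.5725 0.3044 0.0541] yang 80.2 tz [ 0.105 -0.02  -0.994] w 0.0438 F [ 0.1  0.1 -1.2]
yaw -0.003 then cm tx -0.00 ty -0.03 tz 0.06 ; fixed-axes before yaw: [ 0.   -0.03  0.06]
```

carry_out --rows '[{"tx": 0,"ty": 0,"tz": 0.06,"yaw": 0},{"tx": 0,"ty": 0,"tz": 0,"yaw": 0}]'

```text
time_s: 26.75
position: [0.5728, 0.3045, 0.0538]
tool_rot: [[-0.98, 0.17, 0.106], [0.169, 0.985, -0.02], [-0.107, -0.002, -0.994]]
ft_force: [0.4, -1.1, -0.2]
grip_width: 0.0436
```

carry_out --rows '[{"tx": 0,"ty": 0,"tz": 0,"yaw": 0},{"tx": 0,"ty": 0,"tz": 0,"yaw": 0},{"tx": 0,"ty": 0,"tz": 0,"yaw": 0},{"tx": 0,"ty": 0,"tz": 0,"yaw": 0},{"tx": 0,"ty": 0,"tz": -1.5,"yaw": 0},{"tx": 0,"ty": 0,"tz": -3,"yaw": 0},{"tx": 0,"ty": 0,"tz": -3,"yaw": 0},{"tx": 0,"ty": 0,"tz": -2,"yaw": 0},{"tx": 0,"ty": -3,"tz": 0,"yaw": 0},{"tx": 0,"ty": -4,"tz": 0,"yaw": 0},{"tx": 0,"ty": -4,"tz": 0,"yaw": 0},{"tx": 0,"ty": -4,"tz": 0,"yaw": 0}]' --jaw -1

```text
time_s: 27.95
position: [0.5367, 0.1584, 0.1523]
tool_rot: [[-0.981, 0.163, 0.108], [0.162, 0.987, -0.018], [-0.11, -0.0, -0.994]]
ft_force: [0.7, -0.2, -0.4]
grip_width: 0.0855
```

carry_out --rows '[{"tx": 0,"ty": -4,"tz": 0,"yaw": 0},{"tx": 0,"ty": -4,"tz": 0,"yaw": 0},{"tx": 0,"ty": -4,"tz": 0,"yaw": 0},{"tx": 0,"ty": -4,"tz": 0,"yaw": 0},{"tx": 0,"ty": -4,"tz": 0,"yaw": 0},{"tx": 0,"ty": -4,"tz": 0,"yaw": 0},{"tx": 0,"ty": -2,"tz": 0,"yaw": 0},{"tx": 0,"ty": 0,"tz": 0,"yaw": 0},{"tx": 0,"ty": 0,"tz": 0,"yaw": 0}]'

```text
time_s: 28.85
position: [0.4906, -0.1121, 0.1541]
tool_rot: [[-0.979, 0.169, 0.112], [0.167, 0.986, -0.021], [-0.114, -0.002, -0.993]]
ft_force: [-0.7, 0.3, 0.4]
grip_width: 0.0853
```

```bash
python3 - <<'E'
from h import *
o=env.observe(); print(o['time_s'],o['position'],o['grip_width'])
snap('top','t14'); snap('side','s14')
a=cv2.resize(cv2.imread('pics/t14.png')[155:245,105:175],None,fx=6,fy=6,interpolation=cv2.INTER_CUBIC)
b=cv2.resize(cv2.imread('pics/s14.png')[95:185,166:229],None,fx=6,fy=6,interpolation=cv2.INTER_CUBIC)
c=np.hstack([a,b]); print(c.shape); cv2.imwrite('pics/c14.png',c)
E
```

```text
28.85 [ 0.4906374  -0.11212554  0.15412852] 0.085333136517065
(540, 798, 3)
```

View pics/c14.png

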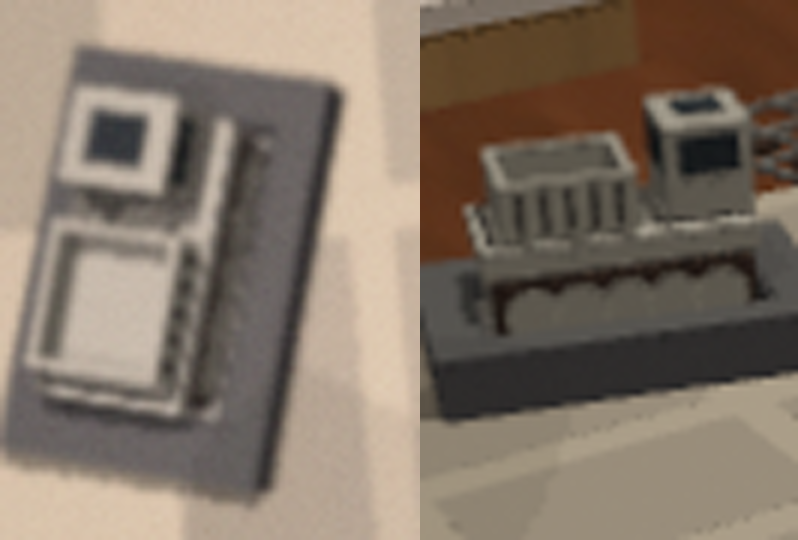

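```bash
python3 - <<'E'
from h import *
a=np.radians(-9.5);R=np.array([[np.cos(a),-np.sin(a)],[np.sin(a),np.cos(a)]]);c=np.array((.5283,.312))
def L(n,P,z,ox,oy,sh=0): return np.array([R.T@(px2w(n,ox+(u-sh+.5)/6-.5,oy+(v+.5)/6-.5,z)[:2]-c) for u,v in P])*1e3
def p(k,A): print(k,A.round(0).tolist(),A.mean(0).round(1))
T=lambda P,z:L('top',P,z,105,155); S=lambda P,z:L('side',P,z,166,95,420)
p('deck T: TR BR BL',T([(237,120),(189,414),(42,393)],.066))
p('cab T',T([(77,87),(181,97),(167,194),(61,182)],.111))
p('tub T',T([(55,221),(192,238),(168,388),(27,366)],.094))
p('deck S',S([(470,212),(485,258),(762,230)],.066))
p('cab S',S([(645,96),(727,88),(752,120),(662,130)],.111))
p('tub S',S([(482,150),(613,134),(635,172),(497,190)],.094))
E
```

```text
deck T: TR BR BL [[62.0, -33.0], [-61.0, -35.0], [-62.0, 28.0]] [-20.5 -13.5]
cab T [[60.0, 19.0], [62.0, -24.0], [23.0, -25.0], [22.0, 18.0]] [41.7 -2.9]
tub T [[7.0, 25.0], [8.0, -33.0], [-52.0, -34.0], [-52.0, 25.0]] [-22.2  -4.5]
deck S [[-58.0, 25.0], [-59.0, -34.0], [62.0, -44.0]] [-18.3 -17.8]
cab S [[26.0, 23.0], [64.0, 21.0], [63.0, -28.0], [24.0, -27.0]] [44.2 -2.8]
tub S [[-49.0, 25.0], [11.0, 26.0], [10.0, -28.0], [-50.0, -29.0]] [-19.5  -1.5]
```

Both views show the stack standing square. Taken relative to the deck, the tub is at about x −22, y −1.5 mm and the cab at about x +42, y 0 mm. Both are within limits and the arm is clear, so I'm handing in.

```bash
python3 -c "
from rig import env
print(env.close_job())"
```

```text
the job is handed in; nothing more can be done
None
```

I seated the chassis in the foam cutout, laid the deck over its boss, then placed the tub and the cab on their outlines. I handed the job in just under 29 s into the 109 s limit. No verdict is reported, so this rests on my own checks.

**Last checks:** both cameras showed every part lying flat and released, with the arm clear.

| Part | Measured position | Target | Limits |
|---|---|---|---|
| Tub on deck | x about −22 mm, y about −1.5 mm | x −26, y 0 | x −34 to −18, y ±8 |
| Cab on deck | x about +42 mm, y about 0 mm | x +39, y 0 | x +31 to +47, y ±8 |

- **Chassis and deck:** both went down without any contact force. I checked them by eye and by the heights reached, not against their millimetre limits at the end.
- **Bystanders:** the palette, glue bottle and jar were not approached. I did not measure them again at the end.

**What disagreed:**
- **Fingertip height:** both cameras put the open fingertips about 42 mm above the reported tool point, although the text implies about level with it. I worked from the camera heights.
- **Tool tilt:** the tool drifted to about 6° off vertical over the run. Each part was gripped and placed at nearly the same tilt, so it made little difference.
- **Camera offset:** the two cameras differ by about 2–3 mm. The tub and cab figures are relative to the deck, which mostly cancels this.
- **Tub and cab:** both sit 3–4 mm off centre, towards the cab end. I left them because they were within limits.

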